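# Wipe the loose tokens off the counting board

### The arm

A 7-joint arm with a two-finger parallel gripper is mounted at the origin on the work surface. World frame = base frame: x ahead of the robot, y to its left, z up, the work surface at z = 0. Lengths are in m, angles in degrees, forces in N, time in s.
With the tool pointing down it reaches from about 0.425 to 1.025 m from the base axis. Payload 9.4 kg.
Tool frame: the origin (TCP) lies at the very end of the fingers, on their centre line; the grasp point (between the pads) lies 19 mm behind it (arm.grasp_offset is the distance from the TCP to the grasp point, in m); x points along the fingers, y is the direction in which the jaws open and shut, and the axes are right-handed (so a half turn about x gives the same grasp; the last joint's range is limited). The gripper opens to 85 mm and grips with 20 to 120 N. Pads are 22 mm wide; open, the fingers measure 114 mm over their backs; the gripper's body (76 mm by 85 mm) begins 54 mm behind the grasp point. The pads swing forward as they close: fully open they stand 13 mm farther back than shut.
Start: joints at [59.089, 34.337, -0.143, 91.639, 0.103, 54.024, -4.572], TCP at [0.324, -0.649, 0.231] pointing down, gripper open.
Joint ranges: [-147.43, 147.43], [-19.82, 112.94], [-74.19, 73.91], [6.32, 146.72], [-59.91, 239.91], [6.04, 106.73], [-150.56, 150.56]. Speed limits (degrees/s): [127.2, 127.2, 172.46, 172.46, 180, 180, 180].

### API

Orientations are given as a 3x3 rotation matrix whose columns are the frame's x, y, z axes.
In Python, from plant import arm gives the robot as it stands. The module is installed in compiled form; this text tells all that it offers.
- The arm moves only by the tool play_rows, never from a script. Its argument "rows" is a list that holds one entry, the list of rows, each a list of 7 numbers: the shift along the tool's x, y, z as a fraction of full scale, then the turn, a rotation vector about the tool's x, y, z as a fraction of full scale, then the closure in counts, from 0 (fully open) to 255 (shut). A call has 1 to 20 rows; each row shifts and turns the commanded pose from where the row before left it, along the tool's axes as they then stand; what a row does not reach is not made up. Full scale, the value 1, is 4 cm for a shift and 6 degrees for a turn. A row lasts 1/12 s, in which the tool goes at most 41.7 mm and 7.16 degrees, less where a joint would pass 70% of its speed; a pose out of reach is approached as far as the arm can. A call with a number of a shift or a turn outside -1 to 1 is refused whole. A call with a gripper value outside its range is refused whole. The fingers move at their own pace and stop on an object; "force" is the grip in N (left out, the last holds). Time passes only in rows, so rows that do not move let the fingers close. It gives the time, the measured TCP pose, the force and the opening at its end, in the units of the state.
- arm.state(): the state, without advancing time (a new reading comes with each control period).
- arm.grab_frame(name): name is "scene" or "top" or "wrist"; returns a dict with "color" (420x560x3 uint8, blue, green, red), "K" (3x3 intrinsics, pixels), "k1" (the pictures are not rectified: a ray, as slopes to the right and down, at radius r is drawn at 1 + k1 r^2 times it, then the intrinsics apply), "xyz" and "attitude" of the camera in the world; the wrist camera has in their place "tool_from_camera" (4x4, takes a point from camera to tool coordinates, whose origin is the TCP and whose axes are the tool frame's). Camera axes: x right, y up, looking along -z (the intrinsics and any distortion apply to the point x, -y, -z); pixel columns grow to the right and rows downward; lengths in m; the calibration is good to about 2 mm. A picture is of the moment at which its call begins: read the wrist's pose just before it. There is no depth.
- arm.sign_off(): hands the job in, once; it reports no verdict.
Trained networks look in a picture, given as the dict that the camera call returned (one of the last four; its "shot" number tells which), for a name from the list of things; names that differ only in an ending like _2 or _b are one class to them, and where a whole thing is asked for, a point or a joint stands for the part that bears it (a point fixed in the world has none). Each returns a list of dicts, best first, with "conf" (0 to 1); they miss things now and then, are a little off and sometimes report something else, mostly with a low value. They report only what shows in the picture. A call takes as long as a camera call.
- arm.boxes_of(picture, query): "centre" ([x, y, z] in m, in world coordinates, good to about 4 mm: the middle of the surface that is visible of it).
- arm.pinpoint(picture, query): "centre" ([x, y, z] in m, in world coordinates, good to about 4 mm: a listed point, or the origin of a listed thing).
The state is a dict: "time_s": time; "q": joint angles; "joint_velocities": joint speeds; "joint_torque": joint torques, N m; "tool_pos": TCP position; "orientation": TCP orientation; "force": force on the tool from outside, world axes, zero at the start; "wrist_torque": the same for the moment, N m; "finger_gap": opening from 0.0 (shut) to 1.0 (fully open).
Only numpy, scipy, OpenCV 4.12 (cv2) and the standard library are available. Lean on these libraries where they do the work, as an engineer would, in place of code of your own. Each camera call takes 0.05 s, during which the arm holds its last target.

### The job

Take the scraper block out of its slanted rest and use it to wipe all five loose tokens off the counting board into the catch trough along the board's open edge, without touching them with the fingers. Leave the two counted stacks on the board and everything else on the desk standing where they are, and finish with the scraper put back in its rest, leaning in it as you found it.

Things in the scene. Friction and masses are not known exactly. Their poses are not given: they have to be found in the camera images.
- station: fixed counting station: white board 200 mm (x) by 280 mm (y), flat top 45 mm above the desk, turned up to 0.3 rad; origin at desk level under its centre, z up. Steel rim 5 mm thick, 8 mm high above the board on the far (+x) edge and both y edges; none on the -x edge. The tokens lie from x = -70 to +45 mm, within 65 mm of y = 0, the counted stacks more than 110 mm from y = 0.
- token1: loose brass token, a plain disc 30 mm across and 5 mm thick, 28 g, lying flat on the counting board among the other four; origin at the centre of its underside, z is its axis
- token2: loose brass token, a plain disc 30 mm across and 5 mm thick, 28 g, lying flat on the counting board among the other four; origin at the centre of its underside, z is its axis
- token3: loose brass token, a plain disc 30 mm across and 5 mm thick, 28 g, lying flat on the counting board among the other four; origin at the centre of its underside, z is its axis
- token4: loose brass token, a plain disc 30 mm across and 5 mm thick, 28 g, lying flat on the counting board among the other four; origin at the centre of its underside, z is its axis
- token5: loose brass token, a plain disc 30 mm across and 5 mm thick, 28 g, lying flat on the counting board among the other four; origin at the centre of its underside, z is its axis
- trough (a point): centre of the floor of the blue catch trough, fixed along the -x edge of the board. Inside it is 90 mm (x, station x = -100 to -190 mm) by 270 mm (y); black floor 5 mm above the desk, walls 5 mm thick and 50 mm high, on the board side the board itself
- stack_tall: counted stack of eight tokens in one solid piece, 30 mm across, 40 mm high, standing on the board near one of its y sides; origin at the centre of its underside
- stack_short: counted stack of five tokens in one solid piece, 30 mm across, 25 mm high, standing on the board near the other y side; origin at the centre of its underside
- scraper: scraper block, 0.13 to 0.22 kg, symmetrical: orange slab 18 mm thick (x), 96 mm wide (y), 36 mm high with a rubber foot; above it a black grip 24 mm thick, 64 mm wide, from 36 to 88 mm above the foot, to be gripped across its thickness. Origin at the centre of the foot's underside, z up the block. It starts leaning in the cradle, its axes along the cradle's.
- cradle: slanted pocket of the fixed grey rest, left or right of the board, for the scraper. Tipped 35 degrees: z leans up and towards the robot, x forward and up, y level. Origin on the ledge for the foot, 55 mm above the desk; backrest at x = -10 mm, 34 mm high, front lip at x = 13 mm, 12 mm high, cheeks at y = +-53 mm, 22 mm high. The scraper sits in it by its weight, origin at about x = -1 mm.
- calculator: bystander: grey desk calculator lying flat, 150 x 100 x 22 mm, on the side of the board away from the rest; origin at the centre of its underside
- mug: bystander: white mug, 80 mm across, 90 mm high; origin at the centre of its underside
- wrapped_roll: bystander: paper-wrapped roll of tokens standing upright, 34 mm across, 90 mm high; origin at the centre of its underside
- stamp: bystander: wooden hand stamp standing upright, 44 mm across, 73 mm high; origin at the centre of its underside
- token_tub: bystander: blue tub of tokens, 120 mm across, 60 mm high; origin at the centre of its underside

How it is judged (in metres and radians):
On the way, in this order (a step that is already met when the one before it is completed fails the run):
1. the scraper is lifted clear of its rest (distance between scraper and cradle above 0.05 m and contact force between the fingers and scraper above 1 N), for 0.1 s.
2. all five tokens are in the catch trough while the scraper is still held (all of step 1 and x of token1 in the frame of station between -0.195 and -0.09 m and y of token1 in the frame of station between -0.14 and 0.14 m and z of each of token1, token2, token3, token4, token5 in the frame of station below 0.038 m and x of token2 in the frame of station between -0.195 and -0.09 m and y of token2 in the frame of station between -0.14 and 0.14 m and x of token3 in the frame of station between -0.195 and -0.09 m and y of token3 in the frame of station between -0.14 and 0.14 m and x of token4 in the frame of station between -0.195 and -0.09 m and y of token4 in the frame of station between -0.14 and 0.14 m and x of token5 in the frame of station between -0.195 and -0.09 m and y of token5 in the frame of station between -0.14 and 0.14 m), for 0.1 s.
At the end, for the whole second after the job is handed in: All five tokens lie in the trough, below the board top; the scraper is released, at rest in the cradle (origin within 6 mm across, 8 mm along, 4 mm below to 6 mm above the ledge, within 10 degrees of its slant); both counted stacks stand upright within 15 mm of where they began (x of token1 in the frame of station between -0.195 and -0.09 m and y of token1 in the frame of station between -0.14 and 0.14 m and z of each of token1, token2, token3, token4, token5 in the frame of station below 0.038 m and x of token2 in the frame of station between -0.195 and -0.09 m and y of token2 in the frame of station between -0.14 and 0.14 m and x of token3 in the frame of station between -0.195 and -0.09 m and y of token3 in the frame of station between -0.14 and 0.14 m and x of token4 in the frame of station between -0.195 and -0.09 m and y of token4 in the frame of station between -0.14 and 0.14 m and x of token5 in the frame of station between -0.195 and -0.09 m and y of token5 in the frame of station between -0.14 and 0.14 m and x of scraper in the frame of cradle between -0.006 and 0.007 m and y of scraper in the frame of cradle between -0.008 and 0.008 m and z of scraper in the frame of cradle between -0.004 and 0.006 m and angle between the z axis of scraper and the z axis of cradle, either way round below 0.18 rad and linear speed of scraper below 0.02 m/s and distance of each of stack_tall, stack_short from where it was at the start of the episode below 0.015 m and angle between each of stack_tall, stack_short's own z axis and vertical below 0.15 rad); the robot touches nothing.
It fails at once if a finger touches a loose token (contact force between the fingers and token1 above 0.3 N or contact force between the fingers and token2 above 0.3 N or contact force between the fingers and token3 above 0.3 N or contact force between the fingers and token4 above 0.3 N or contact force between the fingers and token5 above 0.3 N).
It fails at once if a counted stack is shifted more than 15 mm or tipped (distance of any of stack_tall, stack_short from where it was at the start of the episode above 0.015 m or angle between any of stack_tall, stack_short's own z axis and vertical above 0.3 rad).
It fails at once if another thing on the desk is shifted more than 25 mm (distance of any of calculator, mug, wrapped_roll, stamp, token_tub from where it was at the start of the episode above 0.025 m).
It also fails if it takes over 64 s, if anything falls off the work surface, if the arm or the gripper's body presses on something with over 40 N, if the wrist force passes 120 N, or if a joint passes its speed limit or range.

## Working session

There is one attempt and no reset: what is moved stays moved. The work goes in short steps, Python scripts to look and compute and a tool call to move; the robot and the scene stay as the last step left them, time stands still between calls to the robot, and variables do not carry over. Pictures are saved under pics/ and viewed, and the job is handed in when it is done.

Besides the shell and the picture viewer there is one more tool, called after "Request:" by a JSON object that holds its "api" and its "payload". play_rows: Moves the arm, as the interface text tells. Shift numbers are shares of 4 cm and turn numbers shares of 6 degrees, none past 1 either way. Its arguments: {"type":"object","properties":{"rows":{"type":"array","items":{"type":"array","items":{"type":"array","items":{"type":"number"}}}},"force":{"type":"number"}},"required":["rows"]}

```bash
mkdir -p pics; python3 - <<'E'
from plant import arm
import cv2
s=arm.state(); print(s['time_s'],s['tool_pos'],s['orientation'],s['finger_gap'],arm.grasp_offset)
for n in ['scene','top']:
    f=arm.grab_frame(n); cv2.imwrite(f'pics/{n}0.png',f['color']); print(n,f['K'],f['k1'],f['xyz'],f['attitude'])
    for q in ['station','token1','trough','stack_tall','stack_short','scraper','cradle','calculator','mug','wrapped_roll','stamp','token_tub']:
        try:
            r=arm.pinpoint(f,q); print(q,[(round(d['conf'],2),[round(float(v),3) for v in d['centre']]) for d in r[:6]])
        except Exception as e: print(q,e)
print(arm.state()['time_s'])
E
```

```text
0.0 [ 0.32342782 -0.64831084  0.2304021 ] [[-8.54803085e-04  4.46475871e-01 -8.94795265e-01]
 [ 1.35682039e-03 -8.94794250e-01 -4.46476661e-01]
 [-9.99998714e-01 -1.59572608e-03  1.59085322e-04]] 1.0012823838194571 0.0187
scene [[407.46405535   0.         280.27595971]
 [  0.         407.46405535 217.26635028]
 [  0.           0.           1.        ]] 0.02497376682152379 [ 1.06518415 -0.04973042  0.82092292] [[ 0.11642027 -0.83041975  0.54483884]
 [ 0.99318956  0.09985896 -0.06002241]
 [-0.00456325  0.54811607  0.83638983]]
station [(0.65, [0.555, -0.028, 0.001]), (0.15, [0.466, 0.345, 0.056])]
token1 [(0.68, [0.589, 0.031, 0.043]), (0.67, [0.548, -0.02, 0.045]), (0.64, [0.591, -0.072, 0.044]), (0.49, [0.488, 0.019, 0.048]), (0.43, [0.511, -0.071, 0.046])]
trough [(0.89, [0.415, -0.043, 0.003])]
stack_tall [(0.6, [0.593, 0.091, 0.05]), (0.42, [0.794, 0.12, 0.002])]
stack_short [(0.68, [0.529, -0.334, 0.001]), (0.62, [0.577, -0.142, 0.046])]
scraper [(0.63, [0.464, 0.342, 0.056]), (0.54, [0.49, 0.021, 0.048])]
cradle [(0.68, [0.466, 0.349, 0.055])]
calculator [(0.75, [0.531, -0.333, 
[... 618 characters left out ...]
, -0.031, -0.001])]
token1 [(0.66, [0.592, -0.079, 0.045]), (0.6, [0.547, -0.019, 0.044]), (0.56, [0.481, 0.018, 0.046]), (0.45, [0.507, -0.071, 0.045])]
trough [(0.81, [0.418, -0.046, 0.004])]
stack_tall [(0.58, [0.593, 0.093, 0.046]), (0.53, [0.531, -0.333, -0.001])]
stack_short [(0.64, [0.58, -0.152, 0.047])]
scraper [(0.63, [0.467, 0.347, 0.052])]
cradle [(0.8, [0.468, 0.343, 0.057])]
calculator [(0.55, [0.533, -0.335, -0.001])]
mug [(0.98, [0.728, 0.266, -0.001]), (0.68, [0.588, -0.076, 0.045]), (0.47, [0.414, -0.043, 0.006])]
wrapped_roll [(0.71, [0.467, 0.345, 0.059]), (0.61, [0.695, -0.25, -0.004])]
stamp [(0.85, [0.776, -0.073, -0.003])]
token_tub [(0.86, [0.79, 0.117, -0.002])]
1.3
```

View pics.

View pics/scene0.png

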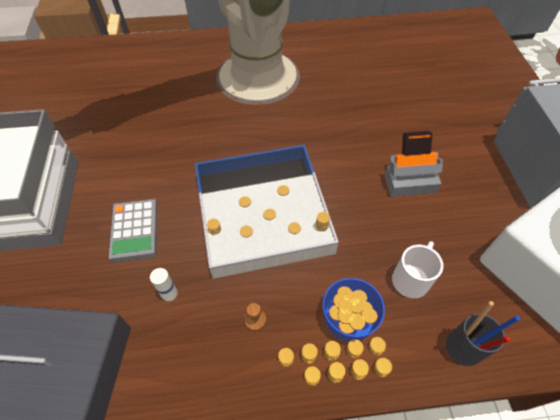

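View pics/top0.png

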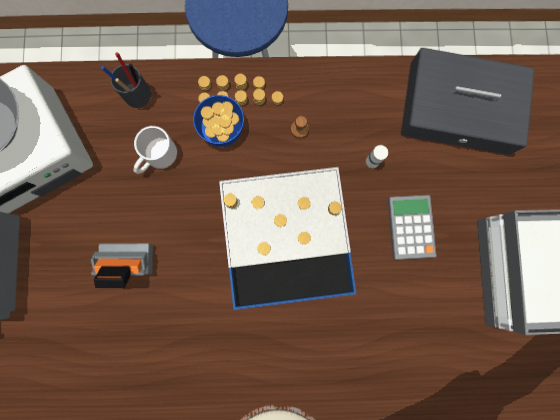

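```bash
cat > h.py <<'E'
import numpy as np, cv2
from scipy.spatial.transform import Rotation as R
def ray(f,uv):
    p=cv2.undistortPoints(np.array(uv,float).reshape(-1,1,2),f['K'],np.array([f['k1'],0,0,0.])).reshape(-1,2)
    d=np.c_[p[:,0],-p[:,1],-np.ones(len(p))]
    return d@np.array(f['attitude']).T
def onplane(f,uv,z):
    d=ray(f,uv); c=np.array(f['xyz']); t=(z-c[2])/d[:,2]
    return c+d*t[:,None]
def proj(f,P):
    P=np.atleast_2d(P); c=(P-np.array(f['xyz']))@np.array(f['attitude'])
    q=np.c_[c[:,0],-c[:,1],-c[:,2]]
    return cv2.projectPoints(q,np.zeros(3),np.zeros(3),f['K'],np.array([f['k1'],0,0,0.]))[0].reshape(-1,2)
E
python3 - <<'E'
from plant import arm
from h import *
import pickle
F={}
for n in ['scene','top']:
    f=arm.grab_frame(n); F[n]=f
    img=f['color']; hsv=cv2.cvtColor(img,cv2.COLOR_BGR2HSV)
    m=cv2.inRange(hsv,(12,130,120),(35,255,255))
    k,l,st,c=cv2.connectedComponentsWithStats(m)
    for i in range(1,k):
        if st[i,4]>50:
            P=onplane(f,[c[i]],0.049)[0]
            if 0.4<P[0]<0.68 and abs(P[1]+.03)<.2: print(n,c[i].round(1),st[i,4],P.round(4))
pickle.dump(F,open('F.pkl','wb'))
cv2.imwrite('pics/top_board.png',cv2.resize(F['top']['color'][155:320,210:365],None,fx=4.5,fy=3.6*1.0) if 0 else cv2.resize(F['top']['color'][160:315,210:365],None,fx=3.8,fy=3.8,interpolation=cv2.INTER_CUBIC))
cv2.imwrite('pics/top_cr.png',cv2.resize(F['top']['color'][230:300,75:175],None,fx=8,fy=8,interpolation=cv2.INTER_CUBIC))
cv2.imwrite('pics/sc_cr.png',cv2.resize(F['scene']['color'][120:205,370:460],None,fx=7,fy=7,interpolation=cv2.INTER_CUBIC))
E
```

```text
scene [282.8 190. ] 75 [0.4862 0.0206 0.049 ]
scene [244.3 201.2] 79 [ 0.5078 -0.0722  0.049 ]
scene [269.1 213.9] 84 [ 0.5503 -0.0186  0.049 ]
scene [322.5 220.6] 175 [0.5826 0.0989 0.049 ]
scene [213.3 225.8] 133 [ 0.5672 -0.1457  0.049 ]
scene [293.9 227.6] 89 [0.5933 0.0327 0.049 ]
scene [246.  230.9] 91 [ 0.5892 -0.0741  0.049 ]
top [230.  200.2] 128 [0.599  0.0964 0.049 ]
top [257.6 201.9] 104 [0.5935 0.0325 0.049 ]
top [303.6 202.9] 103 [ 0.589  -0.0742  0.049 ]
top [334.3 207.6] 118 [ 0.5765 -0.1454  0.049 ]
top [279.9 220. ] 105 [ 0.5502 -0.0184  0.049 ]
top [303.9 237.6] 107 [ 0.5085 -0.0724  0.049 ]
top [263.6 248. ] 106 [0.4867 0.0205 0.049 ]
```

View pics/top_board.png

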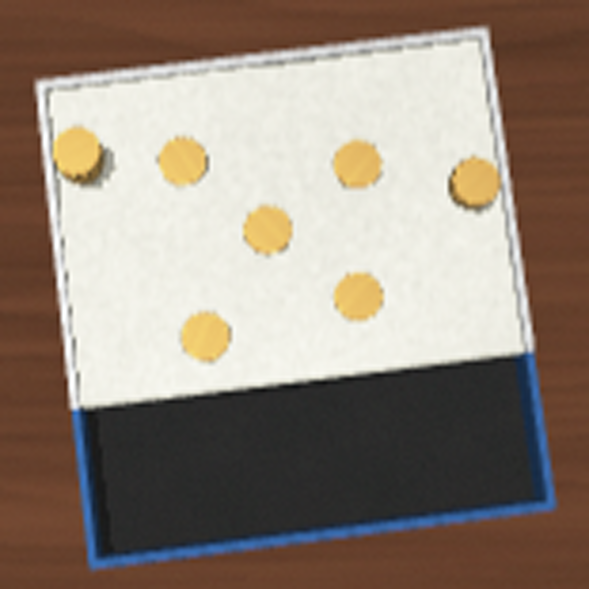

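View pics/top_cr.png

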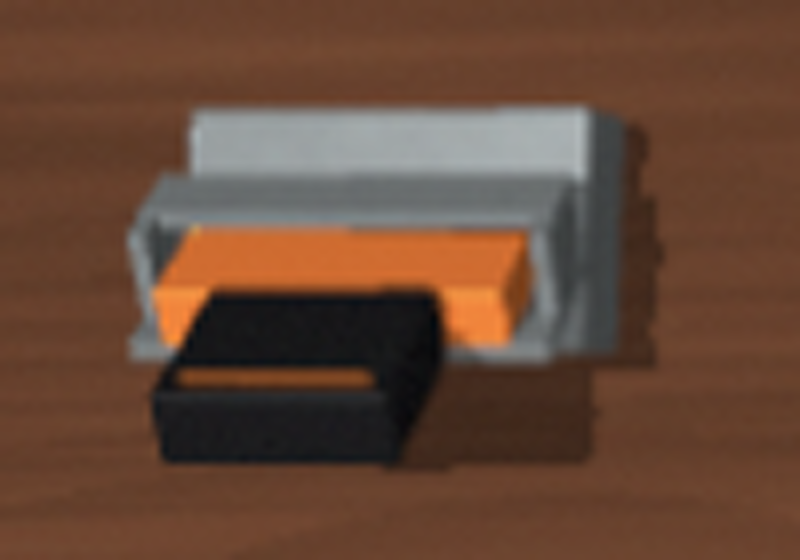

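View pics/sc_cr.png

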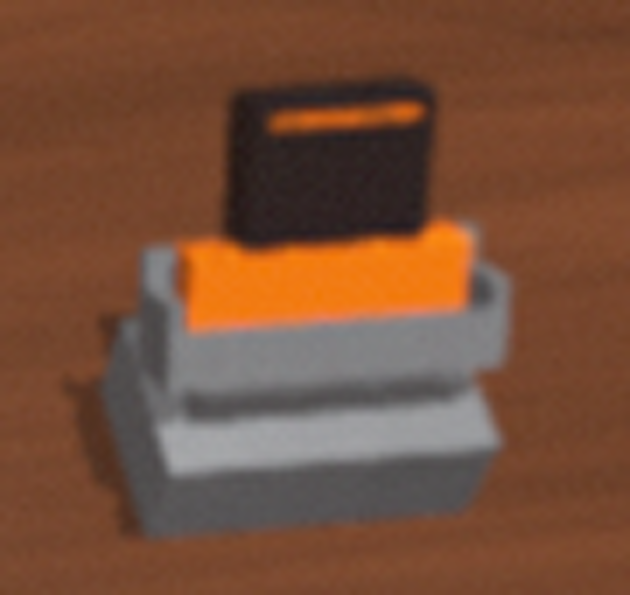

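```bash
cat > fit.py <<'E'
from h import *
import pickle
from scipy.optimize import least_squares
F=pickle.load(open('F.pkl','rb')); top,sc=F['top'],F['scene']
def yaw(a): return R.from_euler('z',a).as_matrix()
# station
px=lambda L:np.array(L)/3.8+[210,160]
for hx,hy in [(.105,.145),(.105,.14),(.1,.14)]:
    pts=np.array([[hx,hy,.053],[hx,-hy,.053],[-.1,hy,.053],[-.1,-hy,.053],[-.195,.14,.05],[-.195,-.14,.05]])
    obs=px([[37,80],[488,28],[75,408],[530,353],[92,568],[555,507]])
    fn=lambda p:(proj(top,pts@yaw(p[2]).T+[p[0],p[1],0])-obs).ravel()
    r=least_squares(fn,[.56,-.03,0]); print(hx,hy,r.x,np.degrees(r.x[2]),abs(r.fun).max(),np.sqrt((r.fun**2).mean()))
    S=r.x
    if hx==.105 and hy==.145: best=S
S=best
toks=np.array([[.4865,.0205],[.5082,-.0723],[.5502,-.0185],[.5934,.0326],[.5890,-.0742]])
t=(toks-S[:2])@yaw(S[2])[:2,:2]; print('tokens in station',t.round(4))
t=(np.array([[.593,.092],[.578,-.147]])-S[:2])@yaw(S[2])[:2,:2]; print('stacks',t.round(4))
def cr(p,P,xo=-.001):
    a=np.radians(35); s,c=np.sin(a),np.cos(a)
    # x forward and up, z up & back
    M=np.array([[c,0,-s],[0,1,0],[s,0,c]])
    return (P+[xo,0,0])@(yaw(p[2])@M).T+[p[0],p[1],.055+(p[3] if len(p)>3 else 0)]
Ps=np.array([[9,-48,36],[9,48,36],[12,-32,88],[12,32,88]])/1e3
os_=np.array([[183,243],[471,225],[235,95],[432,85]])/7+[370,120]
Pt=np.array([[9,48,36],[9,-48,36],[12,32,88],[12,-32,88],[-12,32,88],[-12,-32,88]])/1e3
ot=np.array([[155,290],[503,291],[160,392],[390,395],[163,462],[400,462]])/8+[75,230]
fn=lambda p:np.r_[(proj(sc,cr(p,Ps))-os_).ravel(),(proj(top,cr(p,Pt))-ot).ravel()]
for p0 in ([.466,.345,0],[.466,.345,0,0]):
    r=least_squares(fn,p0); print(r.x,np.degrees(r.x[2])); print(r.fun.reshape(-1,2).round(1).tolist())
    C=r.x
    if len(p0)==3: np.save('SC.npy',np.r_[S,C])
E
python3 fit.py
```

```text
0.105 0.145 [ 0.55648807 -0.02946034  0.09923388] 5.685682344760169 3.6013211442144666 1.8636399617054829
0.105 0.14 [ 0.55642258 -0.02940472  0.09930745] 5.689897758341317 1.6673711634752522 0.9577323944308441
0.1 0.14 [ 0.55794773 -0.02924134  0.09935374] 5.69254985163144 1.3237481215689968 0.6076640482086141
tokens in station [[-0.0647  0.0566]
 [-0.0523 -0.0378]
 [-0.0052  0.0115]
 [ 0.0429  0.0581]
 [ 0.0279 -0.0477]]
stacks [[ 0.0484  0.1172]
 [ 0.0098 -0.1191]]
[ 0.46563062  0.3426739  -0.02740395] -1.5701308002817587
[[-0.1, 1.8], [-1.4, 1.4], [0.9, 0.6], [-0.0, 0.1], [0.0, -0.0], [0.3, 0.2], [-1.7, 0.3], [0.2, 0.1], [-0.1, 0.8], [0.5, 1.0]]
[ 0.46648596  0.34124031 -0.02723314  0.00407114] -1.5603437848234805
[[-0.2, 1.0], [-1.3, 0.6], [0.8, -0.3], [0.0, -0.9], [-0.0, -0.4], [0.4, -0.3], [-1.7, -0.1], [0.3, -0.3], [-0.1, 0.5], [0.6, 0.7]]
```

```bash
sed -i 's/if hx==.105 and hy==.145/if hx==.1/' fit.py; python3 fit.py | grep -A8 token; cat > plan.py <<'E'
from h import *
import json
SCv=np.load('SC.npy'); S=SCv[:3]; C=SCv[3:]
def yaw(a): return R.from_euler('z',a).as_matrix()
a=np.radians(35); M=np.array([[np.cos(a),0,-np.sin(a)],[0,1,0],[np.sin(a),0,np.cos(a)]])
RC=yaw(C[2])@M; RS=yaw(S[2])
# tool from object axes: tool x=-obj z, tool y=obj x, tool z = x cross y
def toolR(Ro): 
    x=-Ro[:,2]; y=Ro[:,0]; return np.c_[x,y,np.cross(x,y)]
D=.047 # TCP above foot
def tcp_for(origin,Ro,d=D): return np.array(origin)+Ro[:,2]*d, toolR(Ro)
CO=np.array([C[0],C[1],.055])+RC@[-.001,0,0]
def station(x,y,z): return np.array([S[0],S[1],0])+RS@[x,y,z]
def rows(p,Rm,tp,tR,grip,mm=30,deg=5,n=None,q=2):
    rv=R.from_matrix(Rm.T@tR).magnitude()
    n=n or max(1,int(np.ceil(max(np.linalg.norm(tp-p)/(mm/1e3),np.degrees(rv)/deg))))
    out=[]; p0=p.copy(); W=R.from_matrix(tR@Rm.T).as_rotvec()*1.0; R0=Rm.copy()
    for i in range(1,n+1):
        gp=p0+(tp-p0)*i/n; gR=R.from_rotvec(W*i/n).as_matrix()@R0
        s=np.round(Rm.T@(gp-p)/.04,q); t=np.round(np.degrees(R.from_matrix(Rm.T@gR).as_rotvec())/6,q)
        p=p+Rm@s*.04; Rm=Rm@R.from_rotvec(np.radians(t*6)).as_matrix()
        out.append([*(s+0.).tolist(),*(t+0.).tolist(),grip])
    return out,p,Rm
def plan(st,wps,grip,**k):
    p=np.array(st['tool_pos']);Rm=np.array(st['orientation']);A=[]
    for w in wps:
        kk=dict(k); 
        if len(w)>2: kk.update(w[2])
        o,p,Rm=rows(p,Rm,np.array(w[0]),w[1],grip,**kk); A+=o
    for i in range(0,len(A),20): print(len(A[i:i+20]),json.dumps(A[i:i+20]).replace('.0,',',').replace('.0]',']').replace(' ',''))
    print('end',p.round(4))
def show(st=None):
    from plant import arm
    st=st or arm.state()
    print(round(st['time_s'],2),np.array(st['tool_pos']).round(4),np.array(st['q']).round(1),'F',np.array(st['force']).round(1),'gap',round(st['finger_gap'],3)); return st
E
python3 - <<'E'
from plan import *
from plant import arm
st=show()
gp,gR=tcp_for(CO,RC)
print(gp,gR.round(3))
R0=np.array(st['orientation'])
down=lambda a: toolR(yaw(a))
pre=gp+RC[:,2]*.1
plan(st,[([.40,-.60,.36],R0),([.56,-.28,.36],down(np.radians(-40))),([.58,.05,.36],down(np.radians(-15))),([.50,.30,.33],down(C[2])),(pre,gR)],0)
E
```

```text
tokens in station [[-0.0662  0.0566]
 [-0.0538 -0.0379]
 [-0.0066  0.0115]
 [ 0.0414  0.058 ]
 [ 0.0264 -0.0478]]
stacks [[ 0.0469  0.1172]
 [ 0.0083 -0.1192]]
[ 0.46563062  0.3426739  -0.02740395] -1.5701308002817587
[[-0.1, 1.8], [-1.4, 1.4], [0.9, 0.6], [-0.0, 0.1], [0.0, -0.0], [0.3, 0.2], [-1.7, 0.3], [0.2, 0.1], [-0.1, 0.8], [0.5, 1.0]]
1.4 [ 0.3237 -0.6487  0.2313] [59.1 34.3 -0.1 91.6  0.1 54.  -4.6] F [ 0.4 -0.8 -0. ] gap 0.998
[0.4378638  0.34343501 0.09292657] [[ 0.573  0.819 -0.027]
 [-0.016 -0.022 -1.   ]
 [-0.819  0.574  0.   ]]
20 [[-0.54,-0.04,-0.38,0,0,0,0],[-0.53,-0.04,-0.37,0,0,0,0],[-0.54,-0.04,-0.38,0,0,0,0],[-0.54,-0.04,-0.37,0,0,0,0],[-0.53,-0.04,-0.38,0,0,0,0],[-0.54,-0.04,-0.37,0,0,0,0],[0,-0.45,-0.6,-0.33,0,0,0],[0,-0.42,-0.61,-0.32,0,0,0],[0,-0.41,-0.62,-0.33,0,0,0],[0,-0.38,-0.64,-0.32,0,0,0],[0,-0.37,-0.65,-0.33,0,0,0],[0,-0.34,-0.67,-0.33,0,0,0],[0,-0.31,-0.67,-0.32,0,0,0],[0,-0.3,-0.69,-0.33,0,0,0],[0,-0.27,-0.69,-0.33,0,0,0],[0,-0.24,-0.7,-0.32,0,0,0],[0,-0.23,-0.72,-0.33,0,0,0],[0,-0.19,-0.71,-0.32,0,0,0],[0,-0.41,-0.55,-0.35,0,0,0],[0,-0.39,-0.57,-0.35,0,0,0]]
20 [[0,-0.37,-0.58,-0.34,0,0,0],[0,-0.35,-0.6,-0.35,0,0,0],[0,-0.32,-0.61,-0.35,0,0,0],[0,-0.31,-0.62,-0.35,0,0,0],[0,-0.28,-0.62,-0.34,0,0,0],[0,-0.25,-0.64,-0.35,0,0,0],[0,-0.24,-0.65,-0.35,0,0,0],[0,-0.21,-0.66,-0.35,0,0,0],[0,-0.19,-0.66,-0.34,0,0,0],[0,-0.16,-0.67,-0.35,0,0,0],[0.08,-0.39,-0.61,-0.25,0,0,0],[0.09,-0.38,-0.63,-0.25,0,0,0],[0.08,-0.36,-0.63,-0.25,0,0,0],[0.08,-0.35,-0.64,-0.24,0,0,0],[0.09,-0.33,-0.65,-0.25,0,0,0],[0.08,-0.31,-0.66,-0.25,0,0,0],[0.08,-0.29,-0.67,-0.25,0,0,0],[0.09,-0.28,-0.67,-0.25,0,0,0],[0.08,-0.26,-0.69,-0.25,0,0,0],[0.49,-0.38,-0.13,0,0,0.73,0]]
7 [[0.45,-0.41,-0.13,0,0,0.73,0],[0.42,-0.45,-0.13,0,0,0.73,0],[0.39,-0.47,-0.13,0,0,0.73,0],[0.35,-0.51,-0.13,0,0,0.73,0],[0.31,-0.53,-0.13,0,0,0.73,0],[0.27,-0.55,-0.13,0,0,0.72,0],[0.22,-0.57,-0.13,0,0,0.73,0]]
end [0.3805 0.345  0.1749]
```

Request:
{"api": "play_rows", "payload": {"rows": [[[-0.54,-0.04,-0.38,0,0,0,0],[-0.53,-0.04,-0.37,0,0,0,0],[-0.54,-0.04,-0.38,0,0,0,0],[-0.54,-0.04,-0.37,0,0,0,0],[-0.53,-0.04,-0.38,0,0,0,0],[-0.54,-0.04,-0.37,0,0,0,0],[0,-0.45,-0.6,-0.33,0,0,0],[0,-0.42,-0.61,-0.32,0,0,0],[0,-0.41,-0.62,-0.33,0,0,0],[0,-0.38,-0.64,-0.32,0,0,0],[0,-0.37,-0.65,-0.33,0,0,0],[0,-0.34,-0.67,-0.33,0,0,0],[0,-0.31,-0.67,-0.32,0,0,0],[0,-0.3,-0.69,-0.33,0,0,0],[0,-0.27,-0.69,-0.33,0,0,0],[0,-0.24,-0.7,-0.32,0,0,0],[0,-0.23,-0.72,-0.33,0,0,0],[0,-0.19,-0.71,-0.32,0,0,0],[0,-0.41,-0.55,-0.35,0,0,0],[0,-0.39,-0.57,-0.35,0,0,0]]]}}

```text
time_s: 3.07
tool_pos: [0.5638, -0.2237, 0.3599]
orientation: [[0.0, 0.812, -0.583], [0.0, -0.583, -0.812], [-1.0, 0.0, -0.0]]
force: [-0.2, 0.0, -0.2]
finger_gap: 1.002
```

Request:
{"api": "play_rows", "payload": {"rows": [[[0,-0.37,-0.58,-0.34,0,0,0],[0,-0.35,-0.6,-0.35,0,0,0],[0,-0.32,-0.61,-0.35,0,0,0],[0,-0.31,-0.62,-0.35,0,0,0],[0,-0.28,-0.62,-0.34,0,0,0],[0,-0.25,-0.64,-0.35,0,0,0],[0,-0.24,-0.65,-0.35,0,0,0],[0,-0.21,-0.66,-0.35,0,0,0],[0,-0.19,-0.66,-0.34,0,0,0],[0,-0.16,-0.67,-0.35,0,0,0],[0.08,-0.39,-0.61,-0.25,0,0,0],[0.09,-0.38,-0.63,-0.25,0,0,0],[0.08,-0.36,-0.63,-0.25,0,0,0],[0.08,-0.35,-0.64,-0.24,0,0,0],[0.09,-0.33,-0.65,-0.25,0,0,0],[0.08,-0.31,-0.66,-0.25,0,0,0],[0.08,-0.29,-0.67,-0.25,0,0,0],[0.09,-0.28,-0.67,-0.25,0,0,0],[0.08,-0.26,-0.69,-0.25,0,0,0]]]}}

```text
time_s: 4.65
tool_pos: [0.4994, 0.3012, 0.33]
orientation: [[0.0, 1.0, -0.026], [-0.0, -0.026, -1.0], [-1.0, 0.0, 0.0]]
force: [1.3, 0.5, -0.2]
finger_gap: 1.001
```

```bash
python3 - <<'E'
from plan import *
st=show()
gp,gR=tcp_for(CO,RC)
plan(st,[(gp+RC[:,2]*.1,gR)],0)
E
```

```text
4.65 [0.4994 0.3012 0.33  ] [-15.9  21.  -28.6 102.7  11.5  59.2 -50.3] F [ 1.3  0.5 -0.2] gap 1.001
7 [[0.55,-0.43,-0.15,0,0,0.83,0],[0.52,-0.47,-0.14,0,0,0.84,0],[0.47,-0.52,-0.15,0,0,0.83,0],[0.42,-0.56,-0.14,0.01,0,0.83,0],[0.38,-0.59,-0.15,0,0,0.83,0],[0.32,-0.62,-0.14,0,0,0.84,0],[0.26,-0.65,-0.14,0,0,0.83,0]]
end [0.3805 0.3448 0.1751]
```

Request:
{"api": "play_rows", "payload": {"rows": [[[0.55,-0.43,-0.15,0,0,0.83,0],[0.52,-0.47,-0.14,0,0,0.84,0],[0.47,-0.52,-0.15,0,0,0.83,0],[0.42,-0.56,-0.14,0,0,0.83,0],[0.38,-0.59,-0.15,0,0,0.83,0],[0.32,-0.62,-0.14,0,0,0.84,0],[0.26,-0.65,-0.14,0,0,0.83,0],[0,0,0,0,0,0,0]]]}}

```text
time_s: 5.32
tool_pos: [0.4078, 0.3312, 0.2108]
orientation: [[0.451, 0.892, -0.037], [-0.034, -0.024, -0.999], [-0.892, 0.452, 0.02]]
force: [-0.6, -1.0, -0.3]
finger_gap: 0.996
```

```bash
python3 - <<'E'
from plan import *
from plant import arm
st=show()
f=arm.grab_frame('wrist')
T=np.eye(4); T[:3,:3]=st['orientation']; T[:3,3]=st['tool_pos']
W=T@np.array(f['tool_from_camera']); f['xyz']=W[:3,3]; f['attitude']=W[:3,:3]
img=f['color'].copy()
B=np.array([[x,y,z] for z in (36,88) for x in (-12,12) for y in (-32,32)]+[[x,y,36] for x in (-9,9) for y in (-48,48)])/1e3
for u,v in proj(f,B@RC.T+CO): 
    print(round(u),round(v)); cv2.circle(img,(int(round(u)),int(round(v))),3,(0,255,0),1)
cv2.imwrite('pics/w1.png',img)
gp,gR=tcp_for(CO,RC)
plan(st,[(gp,gR)],0,mm=10)
E
```

```text
5.32 [0.4078 0.3312 0.2108] [ -51.5   20.1  -11.4  131.7   61.8   32.6 -118.2] F [-0.6 -1.  -0.3] gap 0.996
241 219
238 143
269 221
268 143
222 246
216 155
256 248
253 156
245 237
241 122
266 238
264 122
13 [[0.23,-0.05,-0.03,0,0.02,0.1,0],[0.22,-0.06,-0.03,0,0.01,0.11,0],[0.23,-0.05,-0.03,0,0.02,0.1,0],[0.23,-0.06,-0.03,0.01,0.01,0.11,0],[0.22,-0.06,-0.03,0,0.02,0.1,0],[0.23,-0.07,-0.03,0,0.02,0.11,0],[0.22,-0.06,-0.02,0,0.01,0.1,0],[0.22,-0.07,-0.03,0,0.02,0.11,0],[0.23,-0.07,-0.03,0,0.01,0.1,0],[0.22,-0.07,-0.02,0,0.02,0.1,0],[0.22,-0.08,-0.03,0.01,0.02,0.11,0],[0.22,-0.08,-0.03,0,0.01,0.1,0],[0.22,-0.08,-0.02,0,0.02,0.11,0]]
end [0.4379 0.3434 0.0929]
```

View pics/w1.png

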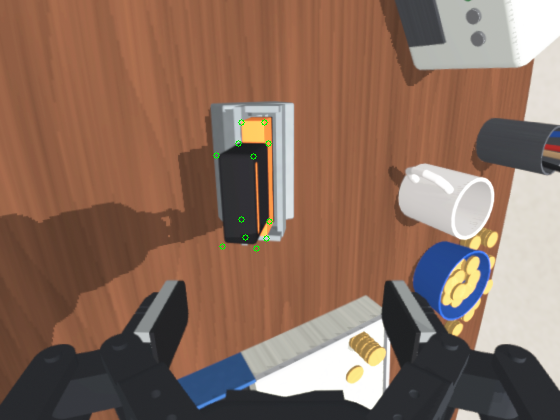

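Request:
{"api": "play_rows", "payload": {"rows": [[[0,0,0,0,0,0,0],[0,0,0,0,0,0,0],[0,0,0,0,0,0,0]]]}}

```text
time_s: 5.62
tool_pos: [0.413, 0.3292, 0.2136]
orientation: [[0.451, 0.891, -0.044], [-0.036, -0.031, -0.999], [-0.892, 0.452, 0.018]]
force: [0.2, -0.7, 0.4]
finger_gap: 1.004
```

```bash
cat > wl.py <<'E'
from plan import *
from plant import arm
import sys
def wl(name,CO=CO,RC=RC):
    st=show()
    f=arm.grab_frame('wrist')
    T=np.eye(4); T[:3,:3]=st['orientation']; T[:3,3]=st['tool_pos']
    W=T@np.array(f['tool_from_camera']); f['xyz']=W[:3,3]; f['attitude']=W[:3,:3]
    img=f['color'].copy(); cv2.imwrite('pics/raw_'+name,img)
    B=np.array([[x,y,z] for z in (36,88) for x in (-12,12) for y in (-32,32)]+[[x,y,36] for x in (-9,9) for y in (-48,48)])/1e3
    for u,v in proj(f,B@RC.T+CO): cv2.circle(img,(int(round(u)),int(round(v))),3,(0,255,0),1)
    cv2.imwrite('pics/'+name,img); return st,f
E
python3 - <<'E'
from wl import *
st,f=wl('w2.png')
gp,gR=tcp_for(CO,RC)
plan(st,[(gp,gR)],0,mm=10)
E
```

```text
5.62 [0.413  0.3292 0.2136] [ -50.7   19.9  -11.4  131.3   61.3   32.6 -117.3] F [ 0.2 -0.7  0.4] gap 1.004
13 [[0.23,-0.06,-0.03,0,0.02,0.1,0],[0.22,-0.07,-0.04,-0.01,0.02,0.11,0],[0.23,-0.07,-0.03,0,0.01,0.1,0],[0.23,-0.07,-0.03,0,0.02,0.11,0],[0.22,-0.07,-0.03,-0.01,0.02,0.1,0],[0.23,-0.08,-0.04,0,0.02,0.1,0],[0.22,-0.07,-0.03,0,0.01,0.11,0],[0.22,-0.08,-0.03,-0.01,0.02,0.1,0],[0.22,-0.09,-0.03,0,0.02,0.11,0],[0.22,-0.08,-0.03,0,0.02,0.1,0],[0.22,-0.09,-0.03,-0.01,0.01,0.1,0],[0.22,-0.09,-0.03,0,0.02,0.11,0],[0.22,-0.09,-0.03,0,0.02,0.1,0]]
end [0.4379 0.3435 0.0929]
```

View pics/w2.png

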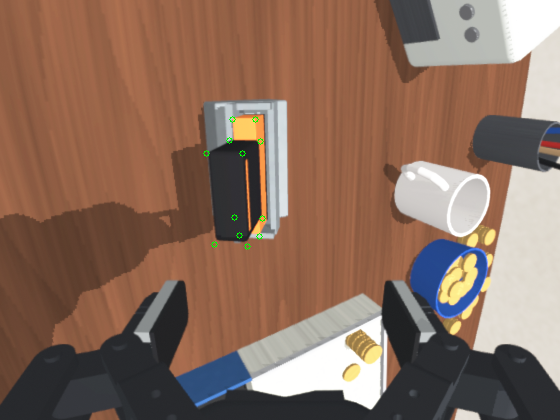

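```bash
python3 - <<'E'
import cv2
a=cv2.imread('pics/raw_w2.png')[90:255,190:300]
cv2.imwrite('pics/w2z.png',cv2.resize(a,None,fx=3.6*1,fy=3.6,interpolation=cv2.INTER_CUBIC))
E
```

```text
(no output)
```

View pics/w2z.png

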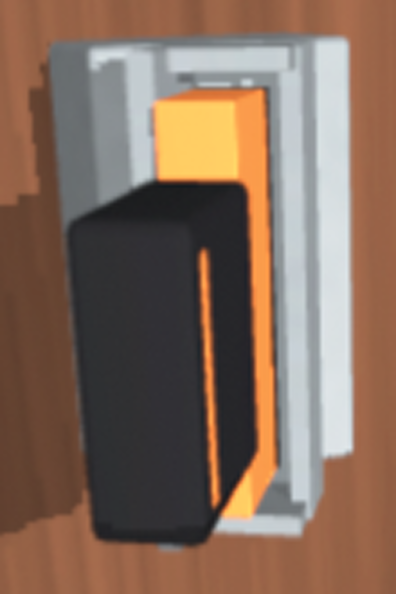

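```bash
sed -i 's/^CO=.*/CO=np.array([C[0]+.0005,C[1]+.001,.055])+RC@[-.001,0,0]/' plan.py; python3 - <<'E'
from plan import *
from plant import arm
st=show()
gp,gR=tcp_for(CO,RC)
plan(st,[(gp+RC[:,2]*.05,gR)],0,mm=10)
E
```

```text
5.67 [0.4129 0.3291 0.2135] [ -50.8   19.9  -11.4  131.4   61.3   32.6 -117.3] F [-0.9 -0.5  0.8] gap 0.998
9 [[0.19,-0.11,-0.05,-0.01,0.03,0.15,0],[0.19,-0.11,-0.05,0,0.02,0.15,0],[0.19,-0.12,-0.04,-0.01,0.03,0.15,0],[0.19,-0.12,-0.05,0,0.02,0.15,0],[0.18,-0.12,-0.05,-0.01,0.03,0.15,0],[0.18,-0.12,-0.04,0,0.02,0.15,0],[0.19,-0.13,-0.05,-0.01,0.03,0.15,0],[0.18,-0.13,-0.05,0,0.02,0.15,0],[0.17,-0.13,-0.04,-0.01,0.03,0.15,0]]
end [0.4096 0.3452 0.134 ]
```

Request:
{"api": "play_rows", "payload": {"rows": [[[0.19,-0.11,-0.05,-0.01,0.03,0.15,0],[0.19,-0.11,-0.05,0,0.02,0.15,0],[0.19,-0.12,-0.04,-0.01,0.03,0.15,0],[0.19,-0.12,-0.05,0,0.02,0.15,0]]]}}

```text
time_s: 6.0
tool_pos: [0.4112, 0.3362, 0.1774]
orientation: [[0.507, 0.861, -0.037], [-0.027, -0.027, -0.999], [-0.861, 0.508, 0.01]]
force: [0.1, -0.1, -0.4]
finger_gap: 0.999
```

```bash
python3 - <<'E'
from plan import *
from plant import arm
st=show();print(np.array(st['orientation']).round(3))
gp,gR=tcp_for(CO,RC)
plan(st,[(gp+RC[:,2]*.05,gR)],0,mm=10)
E
```

```text
6.0 [0.4112 0.3362 0.1774] [ -55.9   24.4   -8.5  135.    78.3   31.9 -137.6] F [ 0.1 -0.1 -0.4] gap 0.999
[[ 0.507  0.861 -0.037]
 [-0.027 -0.027 -0.999]
 [-0.861  0.508  0.01 ]]
5 [[0.18,-0.12,-0.05,0,0.02,0.15,0],[0.18,-0.12,-0.04,-0.01,0.03,0.15,0],[0.18,-0.12,-0.05,0,0.02,0.15,0],[0.18,-0.13,-0.05,-0.01,0.03,0.15,0],[0.17,-0.13,-0.04,0,0.02,0.15,0]]
end [0.4096 0.3452 0.134 ]
```

Request:
{"api": "play_rows", "payload": {"rows": [[[-0.5,0.2,0,0,0,-0.4,0],[-0.5,0.2,0,0,0,-0.4,0],[0,0,0,-1,0,0,0],[0,0,0,-1,0,0,0],[0,0,0,-1,0,0,0],[0,0,0,-1,0,0,0]]]}}

```text
time_s: 6.5
tool_pos: [0.4068, 0.3362, 0.2145]
orientation: [[0.444, 0.831, 0.333], [-0.027, 0.385, -0.923], [-0.895, 0.401, 0.194]]
force: [-0.1, -0.4, -1.3]
finger_gap: 1.005
```

```bash
python3 - <<'E'
from plan import *
st=show();print(np.array(st['orientation']).round(3))
E
```

```text
6.5 [0.4068 0.3362 0.2145] [-49.4  19.9 -14.2 131.   60.7  33.5 -93.1] F [-0.1 -0.4 -1.3] gap 1.005
[[ 0.444  0.831  0.333]
 [-0.027  0.385 -0.923]
 [-0.895  0.401  0.194]]
```

Correct direction (q7 rises toward zero). Continuing the half turn.

Request:
{"api": "play_rows", "payload": {"rows": [[[0,0,0,-1,0,0,0],[0,0,0,-1,0,0,0],[0,0,0,-1,0,0,0],[0,0,0,-1,0,0,0],[0,0,0,-1,0,0,0],[0,0,0,-1,0,0,0],[0,0,0,-1,0,0,0],[0,0,0,-1,0,0,0],[0,0,0,-1,0,0,0],[0,0,0,-1,0,0,0],[0,0,0,-1,0,0,0],[0,0,0,-1,0,0,0],[0,0,0,-1,0,0,0],[0,0,0,-1,0,0,0],[0,0,0,-1,0,0,0],[0,0,0,-1,0,0,0],[0,0,0,-1,0,0,0],[0,0,0,-1,0,0,0],[0,0,0,-1,0,0,0],[0,0,0,-1,0,0,0]]]}}

```text
time_s: 8.17
tool_pos: [0.4067, 0.3361, 0.2143]
orientation: [[0.444, -0.705, 0.553], [-0.028, 0.607, 0.795], [-0.895, -0.368, 0.25]]
force: [-0.6, 0.8, -0.1]
finger_gap: 0.999
```

```bash
cat >> plan.py <<'E'
FL=np.diag([1.,-1,-1]) # half turn about tool x
E
python3 - <<'E'
from plan import *
st=show();print(np.array(st['orientation']).round(3))
gp,gR=tcp_for(CO,RC); gR=gR@FL
plan(st,[(gp+RC[:,2]*.055,gR)],0,mm=8,deg=4)
E
```

```text
8.17 [0.4067 0.3361 0.2143] [-37.3  21.6 -30.  130.3  64.4  39.5  23. ] F [-0.6  0.8 -0.1] gap 0.999
[[ 0.444 -0.705  0.553]
 [-0.028  0.607  0.795]
 [-0.895 -0.368  0.25 ]]
10 [[0.17,0.08,-0.03,-0.6,-0.06,-0.13,0],[0.17,0.09,-0.02,-0.59,-0.06,-0.14,0],[0.17,0.09,-0.02,-0.6,-0.06,-0.13,0],[0.16,0.1,-0.02,-0.6,-0.06,-0.13,0],[0.17,0.1,-0.01,-0.59,-0.06,-0.14,0],[0.16,0.1,-0.01,-0.6,-0.06,-0.13,0],[0.16,0.1,0,-0.6,-0.06,-0.13,0],[0.16,0.11,0.01,-0.6,-0.05,-0.14,0],[0.16,0.11,0.01,-0.59,-0.06,-0.13,0],[0.16,0.1,0.02,-0.6,-0.06,-0.14,0]]
end [0.407  0.3453 0.1381]
```

Request:
{"api": "play_rows", "payload": {"rows": [[[0.17,0.08,-0.03,-0.6,-0.06,-0.13,0],[0.17,0.09,-0.02,-0.59,-0.06,-0.14,0],[0.17,0.09,-0.02,-0.6,-0.06,-0.13,0],[0.16,0.1,-0.02,-0.6,-0.06,-0.13,0],[0.17,0.1,-0.01,-0.59,-0.06,-0.14,0],[0.16,0.1,-0.01,-0.6,-0.06,-0.13,0],[0.16,0.1,0,-0.6,-0.06,-0.13,0],[0.16,0.11,0.01,-0.6,-0.05,-0.14,0],[0.16,0.11,0.01,-0.59,-0.06,-0.13,0],[0.16,0.1,0.02,-0.6,-0.06,-0.14,0],[0,0,0,0,0,0,0]]]}}

```text
time_s: 9.08
tool_pos: [0.4064, 0.3454, 0.1365]
orientation: [[0.573, -0.819, 0.029], [-0.018, 0.023, 1.0], [-0.819, -0.573, -0.001]]
force: [0.5, -0.4, -0.8]
finger_gap: 1.0
```

```bash
python3 - <<'E'
from wl import *
st,f=wl('w3.png');print(np.array(st['orientation']).round(3))
gp,gR=tcp_for(CO,RC); gR=gR@FL
print(RC.T@(np.array(st['tool_pos'])-gp))
plan(st,[(gp,gR)],0,mm=6,deg=4)
E
```

```text
9.08 [0.4064 0.3454 0.1365] [-45.7  32.8 -28.4 137.7  92.3  47.5  23.2] F [ 0.5 -0.4 -0.8] gap 1.0
[[ 0.573 -0.819  0.029]
 [-0.018  0.023  1.   ]
 [-0.819 -0.573 -0.001]]
[-0.00122018  0.00011887  0.05405523]
10 [[0.14,0,0,0,0,0,0],[0.13,-0.01,0,0,0,0,0],[0.14,0,0,0,-0.01,0,0],[0.13,0,0,0,0,0,0],[0.14,-0.01,0,0,0,0,0],[0.13,0,0,0,0,0,0],[0.14,0,0,0,0,0,0],[0.13,0,0,0,0,0,0],[0.14,-0.01,0,0,-0.01,0,0],[0.13,0,0,0,0,0,0]]
end [0.4383 0.3445 0.0929]
```

View pics/w3.png

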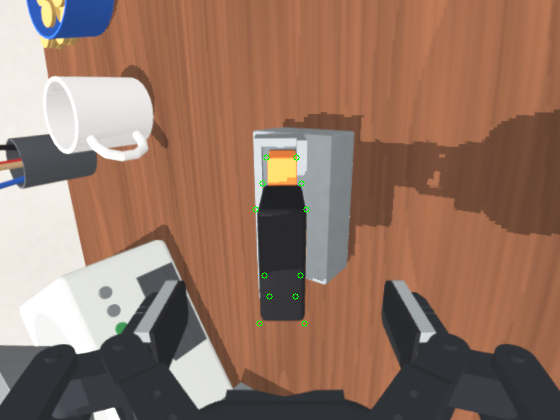

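Request:
{"api": "play_rows", "payload": {"rows": [[[0.14,0,0,0,0,0,0],[0.13,-0.01,0,0,0,0,0],[0.14,0,0,0,-0.01,0,0],[0.13,0,0,0,0,0,0],[0.14,-0.01,0,0,0,0,0],[0.13,0,0,0,0,0,0],[0.14,0,0,0,0,0,0],[0.13,0,0,0,0,0,0],[0.14,-0.01,0,0,-0.01,0,0],[0.13,0,0,0,0,0,0],[0,0,0,0,0,0,0]]]}}

```text
time_s: 10.05
tool_pos: [0.4383, 0.3449, 0.0931]
orientation: [[0.573, -0.819, 0.029], [-0.015, 0.025, 1.0], [-0.819, -0.573, 0.002]]
force: [-0.1, 0.7, -0.1]
finger_gap: 1.003
```

```bash
python3 - <<'E'
from wl import *
st,f=wl('w4.png')
gp,gR=tcp_for(CO,RC)
print(RC.T@(np.array(st['tool_pos'])-gp), R.from_matrix(gR.T@FL@np.array(st['orientation']).T).magnitude() if 0 else '')
E
```

```text
10.05 [0.4383 0.3449 0.0931] [-43.   38.7 -27.1 136.9 101.1  48.7  18. ] F [-0.1  0.7 -0.1] gap 1.003
[6.74092325e-05 4.96836205e-04 1.80476612e-04]
```

View pics/w4.png

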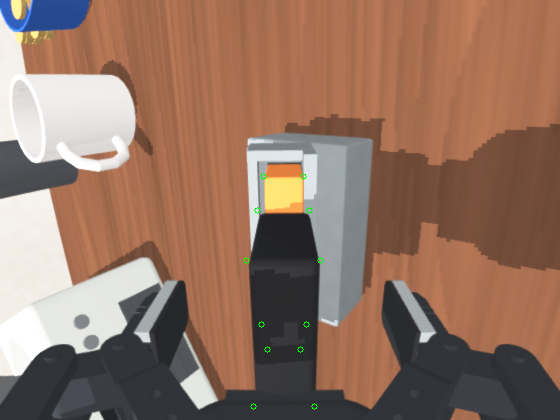

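Well centred between the jaws (grip x≈285 px; jaws 185/385). Close.

Request:
{"api": "play_rows", "payload": {"rows": [[[0,0,0,0,0,0,120],[0,0,0,0,0,0,160],[0,0,0,0,0,0,200],[0,0,0,0,0,0,255],[0,0,0,0,0,0,255],[0,0,0,0,0,0,255],[0,0,0,0,0,0,255],[0,0,0,0,0,0,255],[0,0,0,0,0,0,255]]], "force": 70}}

```text
time_s: 10.85
tool_pos: [0.4377, 0.3454, 0.0944]
orientation: [[0.574, -0.818, 0.028], [-0.013, 0.025, 1.0], [-0.819, -0.574, 0.003]]
force: [-2.5, -1.5, 5.7]
finger_gap: 0.268
```

```bash
python3 - <<'E'
from plan import *
import pickle
st=show(); print(np.array(st['orientation']).round(4))
pickle.dump(st,open('grasp.pkl','wb'))
gp,gR=tcp_for(CO,RC)
p=np.array(st['tool_pos']); print(RC.T@(p-gp))
E
```

```text
10.85 [0.4377 0.3454 0.0944] [-43.1  38.6 -27.2 136.9 101.   48.7  18. ] F [-2.5 -1.5  5.7] gap 0.268
[[ 0.574  -0.8184  0.028 ]
 [-0.0134  0.0248  0.9996]
 [-0.8188 -0.5741  0.0033]]
[0.00028949 0.0009775  0.00155176]
```

Request:
{"api": "play_rows", "payload": {"rows": [[[-0.1,0,0,0,0,0,255],[-0.15,0,0,0,0,0,255],[-0.2,0,0,0,0,0,255],[-0.2,0,0,0,0,0,255],[-0.2,0,0,0,0,0,255],[-0.2,0,0,0,0,0,255],[-0.2,0,0,0,0,0,255],[-0.2,0,0,0,0,0,255],[-0.2,0,0,0,0,0,255],[0,0,0,0,0,0,255]]]}}

```text
time_s: 11.68
tool_pos: [0.3991, 0.3468, 0.1494]
orientation: [[0.574, -0.818, 0.027], [-0.012, 0.025, 1.0], [-0.819, -0.574, 0.004]]
force: [-0.7, -0.8, -1.5]
finger_gap: 0.273
```

```bash
python3 - <<'E'
from plan import *
from plant import arm
st=show(); print(np.array(st['orientation']).round(4))
g=__import__('pickle').load(open('grasp.pkl','rb'))
print(RC.T@(np.array(st['tool_pos'])-g['tool_pos']))
p=np.array(st['tool_pos'])
# raise & upright, keep flipped yaw
Rup=toolR(yaw(C[2]))@FL
plan(st,[(p+[-.0,0,.06],Rup@R.from_euler('z',0).as_matrix(),)],255,mm=12,deg=3)
f=arm.grab_frame('scene'); cv2.imwrite('pics/s5.png',f['color'][100:310,300:500].repeat(3,0).repeat(3,1)[:600])
E
```

```text
11.68 [0.3991 0.3468 0.1494] [-46.3  31.  -28.6 137.7  90.2  47.1  24.6] F [-0.7 -0.8 -1.5] gap 0.273
[[ 0.5741 -0.8183  0.0273]
 [-0.012   0.0249  0.9996]
 [-0.8187 -0.5742  0.0045]]
[-4.34288992e-05  3.00044815e-04  6.72680512e-02]
12 [[-0.1,-0.07,0,0,0,0.49,255],[-0.11,-0.07,0,0,0.01,0.48,255],[-0.11,-0.06,0,0,0,0.49,255],[-0.11,-0.05,0,0,0,0.49,255],[-0.11,-0.05,0,0,0.01,0.48,255],[-0.12,-0.05,0,-0.01,0,0.49,255],[-0.12,-0.04,0,0,0,0.49,255],[-0.12,-0.03,0,0,0.01,0.48,255],[-0.12,-0.02,0,0,0,0.49,255],[-0.13,-0.02,0,0,0,0.49,255],[-0.12,-0.01,0,0,0.01,0.48,255],[-0.13,-0.01,0,0,0,0.49,255]]
end [0.3991 0.3466 0.2096]
```

View pics/s5.png

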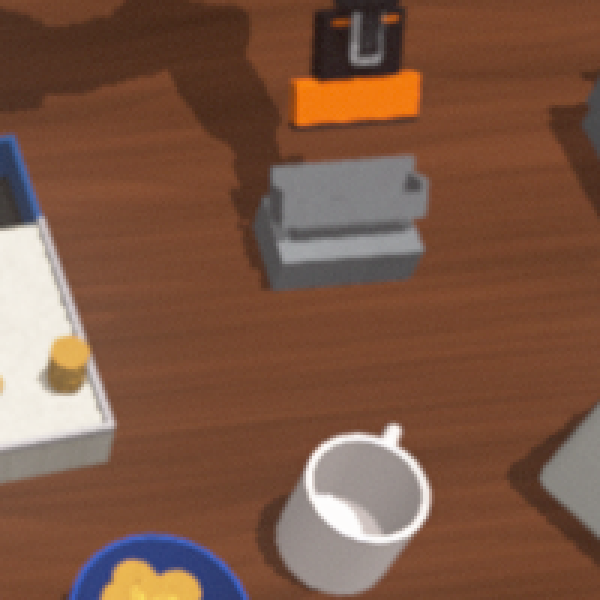

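```bash
python3 - <<'E'
from plan import *
st=show(); p=np.array(st['tool_pos'])
Rup=toolR(yaw(C[2]))@FL
T=lambda d: toolR(yaw(np.radians(d)))
h=station(.075,.035,.12+.0486)
print(h)
plan(st,[([.43,.335,.24],Rup,dict(deg=3.5,mm=15)),([.54,.22,.26],T(100),dict(deg=5.5,mm=20)),(np.r_[h[:2],.24],T(np.degrees(S[2])),dict(deg=5.5,mm=20)),(h,T(np.degrees(S[2])),dict(mm=12))],255)
E
```

```text
11.73 [0.3997 0.3467 0.149 ] [-46.2  31.  -28.6 137.7  90.3  47.1  24.6] F [ 0.6  0.7 -1.5] gap 0.271
[0.6291062  0.01302533 0.1686    ]
20 [[-0.13,-0.18,-0.02,0,0,0.53,255],[-0.14,-0.16,-0.03,0,0.01,0.53,255],[-0.15,-0.16,-0.02,0,0,0.53,255],[-0.15,-0.16,-0.03,-0.01,0,0.53,255],[-0.17,-0.14,-0.02,0,0.01,0.54,255],[-0.17,-0.13,-0.02,0,0,0.53,255],[-0.18,-0.13,-0.03,0,0,0.53,255],[-0.19,-0.11,-0.02,0,0.01,0.53,255],[-0.19,-0.1,-0.03,0,0,0.53,255],[-0.2,-0.1,-0.02,0,0.01,0.53,255],[-0.2,-0.08,-0.02,-0.01,0,0.53,255],[-0.03,-0.19,-0.19,0.87,0,0,255],[-0.04,-0.2,-0.17,0.87,0,0,255],[-0.03,-0.22,-0.15,0.88,0,0,255],[-0.03,-0.23,-0.12,0.87,0,0,255],[-0.04,-0.25,-0.11,0.87,0,0,255],[-0.03,-0.25,-0.09,0.87,0,0,255],[-0.03,-0.26,-0.06,0.87,0,0,255],[-0.04,-0.26,-0.04,0.87,0,0,255],[-0.03,-0.26,-0.01,0.88,0,0,255]]
20 [[-0.03,-0.27,0.01,0.87,0,0,255],[-0.04,-0.26,0.03,0.87,0,0,255],[-0.03,-0.26,0.06,0.87,0,0,255],[-0.03,-0.25,0.08,0.87,0,0,255],[-0.04,-0.24,0.11,0.87,0,0,255],[-0.03,-0.24,0.13,0.88,0,0,255],[0.03,-0.3,0.07,0.87,0,0,255],[0.03,-0.3,0.1,0.88,0,0,255],[0.02,-0.29,0.13,0.87,0,0,255],[0.03,-0.27,0.15,0.87,0,0,255],[0.03,-0.26,0.18,0.87,0,0,255],[0.03,-0.24,0.19,0.88,0,0,255],[0.02,-0.22,0.22,0.87,0,0,255],[0.03,-0.2,0.24,0.87,0,0,255],[0.03,-0.18,0.26,0.88,0,0,255],[0.03,-0.16,0.27,0.87,0,0,255],[0.03,-0.13,0.29,0.87,0,0,255],[0.02,-0.1,0.29,0.88,0,0,255],[0.03,-0.07,0.31,0.87,0,0,255],[0.03,-0.05,0.31,0.87,0,0,255]]
10 [[0.03,-0.02,0.31,0.87,0,0,255],[0.03,0.01,0.31,0.88,0,0,255],[0.02,0.04,0.31,0.87,0,0,255],[0.03,0.07,0.31,0.87,0,0,255],[0.3,0,0,0,0,0,255],[0.3,0,0,0,0,0,255],[0.29,0,0,0,0,0,255],[0.3,0,0,0,0,0,255],[0.3,0,0,0,0,0,255],[0.3,0,0,0,0,0,255]]
end [0.6293 0.013  0.1684]
```

Request:
{"api": "play_rows", "payload": {"rows": [[[-0.13,-0.18,-0.02,0,0,0.53,255],[-0.14,-0.16,-0.03,0,0.01,0.53,255],[-0.15,-0.16,-0.02,0,0,0.53,255],[-0.15,-0.16,-0.03,-0.01,0,0.53,255],[-0.17,-0.14,-0.02,0,0.01,0.54,255],[-0.17,-0.13,-0.02,0,0,0.53,255],[-0.18,-0.13,-0.03,0,0,0.53,255],[-0.19,-0.11,-0.02,0,0.01,0.53,255],[-0.19,-0.1,-0.03,0,0,0.53,255],[-0.2,-0.1,-0.02,0,0.01,0.53,255],[-0.2,-0.08,-0.02,-0.01,0,0.53,255],[-0.03,-0.19,-0.19,0.87,0,0,255],[-0.04,-0.2,-0.17,0.87,0,0,255],[-0.03,-0.22,-0.15,0.88,0,0,255],[-0.03,-0.23,-0.12,0.87,0,0,255],[-0.04,-0.25,-0.11,0.87,0,0,255],[-0.03,-0.25,-0.09,0.87,0,0,255],[-0.03,-0.26,-0.06,0.87,0,0,255],[-0.04,-0.26,-0.04,0.87,0,0,255],[-0.03,-0.26,-0.01,0.88,0,0,255]]]}}

```text
time_s: 13.4
tool_pos: [0.4966, 0.2646, 0.2506]
orientation: [[-0.002, -0.656, 0.754], [-0.002, 0.754, 0.656], [-1.0, -0.001, -0.003]]
force: [-0.7, 0.3, -1.8]
finger_gap: 0.271
```

```bash
python3 - <<'E'
from plan import *
st=show(); print(np.array(st['orientation']).round(3))
T=lambda d: toolR(yaw(np.radians(d)))
h=station(.075,.035,.12+.0486)
plan(st,[([.54,.22,.26],T(100),dict(deg=5.5,mm=20)),(np.r_[h[:2],.24],T(np.degrees(S[2])),dict(deg=5.5,mm=20))],255)
E
```

```text
13.4 [0.4966 0.2646 0.2506] [-10.2  25.  -32.9 110.4  17.6  49.7  78.8] F [-0.7  0.3 -1.8] gap 0.271
[[-0.002 -0.656  0.754]
 [-0.002  0.754  0.656]
 [-1.    -0.001 -0.003]]
20 [[-0.04,-0.26,0.01,0.86,0,0,255],[-0.04,-0.26,0.04,0.86,-0.01,0.01,255],[-0.04,-0.25,0.06,0.87,0,0,255],[-0.04,-0.24,0.08,0.86,-0.01,0,255],[-0.03,-0.24,0.11,0.86,0,0,255],[-0.04,-0.23,0.13,0.86,0,0.01,255],[0.03,-0.3,0.07,0.87,0,0,255],[0.02,-0.3,0.1,0.88,0,0,255],[0.03,-0.29,0.13,0.87,0,0,255],[0.03,-0.27,0.15,0.87,0,0,255],[0.03,-0.26,0.17,0.88,0,0,255],[0.02,-0.24,0.2,0.87,0,0,255],[0.03,-0.22,0.22,0.87,0,0,255],[0.03,-0.2,0.24,0.88,0,0,255],[0.03,-0.18,0.26,0.87,0,0,255],[0.02,-0.16,0.27,0.87,0,0,255],[0.03,-0.13,0.29,0.88,0,0,255],[0.03,-0.1,0.29,0.87,0,0,255],[0.03,-0.07,0.31,0.87,0,0,255],[0.02,-0.05,0.3,0.88,0,0,255]]
4 [[0.03,-0.02,0.32,0.87,0,0,255],[0.03,0.01,0.31,0.87,0,0,255],[0.03,0.04,0.31,0.88,0,0,255],[0.02,0.07,0.31,0.87,0,0,255]]
end [0.6293 0.0129 0.2401]
```

Request:
{"api": "play_rows", "payload": {"rows": [[[-0.04,-0.26,0.01,0.86,0,0,255],[-0.04,-0.26,0.04,0.86,-0.01,0.01,255],[-0.04,-0.25,0.06,0.87,0,0,255],[-0.04,-0.24,0.08,0.86,-0.01,0,255],[-0.03,-0.24,0.11,0.86,0,0,255],[-0.04,-0.23,0.13,0.86,0,0.01,255],[0.03,-0.3,0.07,0.87,0,0,255],[0.02,-0.3,0.1,0.88,0,0,255],[0.03,-0.29,0.13,0.87,0,0,255],[0.03,-0.27,0.15,0.87,0,0,255],[0.03,-0.26,0.17,0.88,0,0,255],[0.02,-0.24,0.2,0.87,0,0,255],[0.03,-0.22,0.22,0.87,0,0,255],[0.03,-0.2,0.24,0.88,0,0,255],[0.03,-0.18,0.26,0.87,0,0,255],[0.02,-0.16,0.27,0.87,0,0,255],[0.03,-0.13,0.29,0.88,0,0,255],[0.03,-0.1,0.29,0.87,0,0,255],[0.03,-0.07,0.31,0.87,0,0,255],[0.02,-0.05,0.3,0.88,0,0,255]]]}}

```text
time_s: 15.07
tool_pos: [0.6098, 0.0597, 0.2441]
orientation: [[-0.001, 0.894, 0.448], [0.001, 0.448, -0.894], [-1.0, -0.001, -0.001]]
force: [0.6, 0.8, -1.9]
finger_gap: 0.275
```

Request:
{"api": "play_rows", "payload": {"rows": [[[0.03,-0.02,0.32,0.87,0,0,255],[0.03,0.01,0.31,0.87,0,0,255],[0.03,0.04,0.31,0.88,0,0,255],[0.02,0.07,0.31,0.87,0,0,255],[0.3,0,0,0,0,0,255],[0.3,0,0,0,0,0,255],[0.3,0,0,0,0,0,255],[0,0,0,0,0,0,255]]]}}

```text
time_s: 15.73
tool_pos: [0.6281, 0.0158, 0.2008]
orientation: [[-0.005, 0.994, 0.107], [0.002, 0.107, -0.994], [-1.0, -0.005, -0.002]]
force: [-0.4, -0.4, -1.7]
finger_gap: 0.271
```

```bash
python3 - <<'E'
from wl import *
st=show(); print(np.array(st['orientation']).round(3))
h=station(.075,.035,.12+.0486)
plan(st,[(h,toolR(RS),dict(n=3)),(station(.075,.035,.065+.0486),toolR(RS),dict(mm=10))],255)
f=arm.grab_frame('top');a=f['color'][140:320,190:390]; cv2.imwrite('pics/t6.png',cv2.resize(a,None,fx=3,fy=3))
f=arm.grab_frame('scene');a=f['color'][100:290,170:370]; cv2.imwrite('pics/s6.png',cv2.resize(a,None,fx=3,fy=3))
E
```

```text
15.73 [0.6281 0.0158 0.2008] [ -7.9  29.7   2.  106.4  -1.6  44.2   1.2] F [-0.4 -0.4 -1.7] gap 0.271
[[-0.005  0.994  0.107]
 [ 0.002  0.107 -0.994]
 [-1.    -0.005 -0.002]]
9 [[0.27,0.01,0.02,0.03,-0.01,0.02,255],[0.27,0,0.03,0.02,0,0.01,255],[0.26,0.01,0.02,0.03,-0.01,0.02,255],[0.23,0,0,0,0,0,255],[0.23,0,0,0,0,0,255],[0.23,0,0,0,0,0,255],[0.23,0,0,0,0,0,255],[0.23,0,0,0,0,0,255],[0.23,0,0,0,0,0,255]]
end [0.6291 0.0132 0.1136]
```

View pics/t6.png

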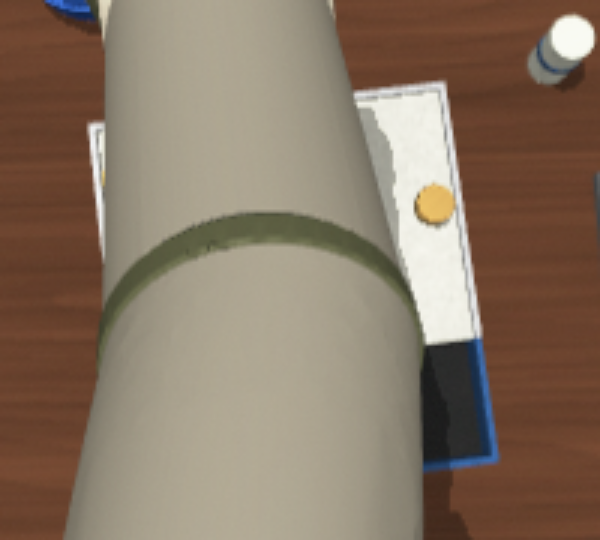

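View pics/s6.png

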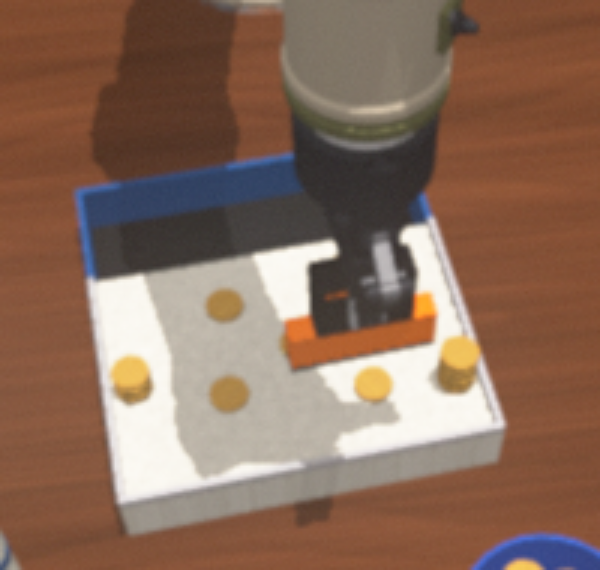

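Request:
{"api": "play_rows", "payload": {"rows": [[[0.27,0.01,0.02,0.03,-0.01,0.02,255],[0.27,0,0.03,0.02,0,0.01,255],[0.26,0.01,0.02,0.03,-0.01,0.02,255],[0.23,0,0,0,0,0,255],[0.23,0,0,0,0,0,255],[0.23,0,0,0,0,0,255],[0.23,0,0,0,0,0,255],[0.23,0,0,0,0,0,255],[0.23,0,0,0,0,0,255],[0,0,0,0,0,0,255]]]}}

```text
time_s: 16.67
tool_pos: [0.6309, 0.0121, 0.1151]
orientation: [[0.003, 0.995, 0.096], [-0.0, 0.096, -0.995], [-1.0, 0.003, 0.0]]
force: [-0.2, 0.3, -2.5]
finger_gap: 0.272
```

```bash
python3 - <<'E'
from wl import *
st=show(); print(np.array(st['orientation']).round(3))
t=np.array(st['tool_pos']); print('station', RS.T@(t-[S[0],S[1],0]))
f=arm.grab_frame('scene')
f2=f['color'].copy()
# predicted foot/slab
P=np.array([[x,y,z] for z in (0,.036) for x in(-.009,.009) for y in (-.048,.048)])
for u,v in proj(f,P@RS.T+t-[0,0,.0486]): cv2.circle(f2,(int(round(u)),int(round(v))),1,(0,255,0),-1)
a=f2[130:290,190:350]; cv2.imwrite('pics/s7.png',cv2.resize(a,None,fx=3.7,fy=3.7,interpolation=cv2.INTER_CUBIC))
E
```

```text
16.67 [0.6309 0.0121 0.1151] [ -7.4  35.9   1.8 110.1  -1.8  33.9   1. ] F [-0.2  0.3 -2.5] gap 0.272
[[ 0.003  0.995  0.096]
 [-0.     0.096 -0.995]
 [-1.     0.003  0.   ]]
station [0.07664906 0.03390559 0.1151204 ]
```

View pics/s7.png

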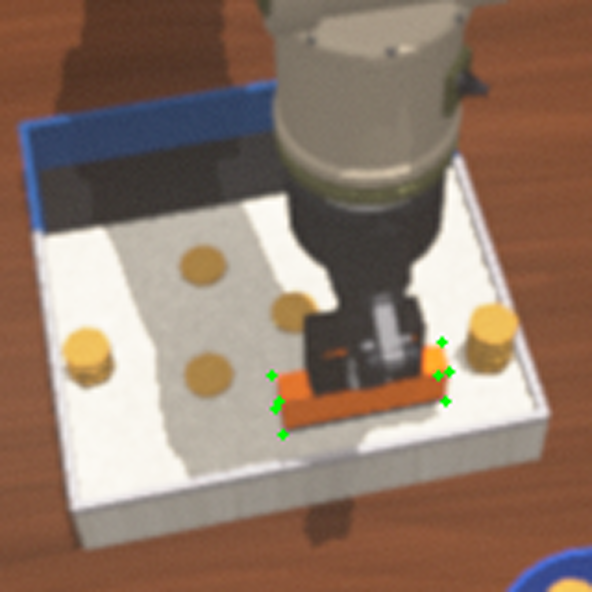

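Request:
{"api": "play_rows", "payload": {"rows": [[[0.12,-0.02,0,0,0,0,255],[0.12,-0.02,0,0,0,0,255],[0.1,0,0,0,0,0,255],[0.06,0,0,0,0,0,255],[0,0,0,0,0,0,255]]]}}

```text
time_s: 17.13
tool_pos: [0.6301, 0.012, 0.1008]
orientation: [[0.005, 0.995, 0.096], [0.0, 0.096, -0.995], [-1.0, 0.005, 0.0]]
force: [0.3, -0.4, -1.5]
finger_gap: 0.274
```

Request:
{"api": "play_rows", "payload": {"rows": [[[0.05,0,0,0,0,0,255],[0,0,0,0,0,0,255]]]}}

```text
time_s: 17.3
tool_pos: [0.6303, 0.0119, 0.0991]
orientation: [[0.006, 0.995, 0.096], [0.0, 0.096, -0.995], [-1.0, 0.006, 0.0]]
force: [0.3, -0.6, -1.3]
finger_gap: 0.27
```

Request:
{"api": "play_rows", "payload": {"rows": [[[0.03,0,0,0,0,0,255],[0,0,0,0,0,0,255]]]}}

```text
time_s: 17.47
tool_pos: [0.6303, 0.0119, 0.098]
orientation: [[0.006, 0.995, 0.096], [0.0, 0.096, -0.995], [-1.0, 0.006, 0.0]]
force: [-0.3, 0.1, -1.7]
finger_gap: 0.273
```

Foot estimated ~4 mm above the board; keep lowering in small steps.

Request:
{"api": "play_rows", "payload": {"rows": [[[0.05,0,0,0,0,0,255],[0,0,0,0,0,0,255]]]}}

```text
time_s: 17.63
tool_pos: [0.6303, 0.0119, 0.0959]
orientation: [[0.006, 0.995, 0.096], [0.0, 0.096, -0.995], [-1.0, 0.006, 0.0]]
force: [-0.0, -0.9, -1.6]
finger_gap: 0.273
```

Request:
{"api": "play_rows", "payload": {"rows": [[[0.03,0,0,0,0,0,255],[0,0,0,0,0,0,255]]]}}

```text
time_s: 17.8
tool_pos: [0.6303, 0.0119, 0.0947]
orientation: [[0.006, 0.995, 0.096], [0.0, 0.096, -0.995], [-1.0, 0.006, 0.0]]
force: [0.0, -0.1, -1.6]
finger_gap: 0.273
```

Request:
{"api": "play_rows", "payload": {"rows": [[[0.02,0,0,0,0,0,255],[0,0,0,0,0,0,255]]]}}

```text
time_s: 17.97
tool_pos: [0.6303, 0.012, 0.0939]
orientation: [[0.006, 0.995, 0.096], [0.0, 0.096, -0.995], [-1.0, 0.006, 0.0]]
force: [0.2, -0.7, -0.8]
finger_gap: 0.277
```

```bash
python3 - <<'E'
from plan import *
st=show()
t=np.array(st['tool_pos']); s=RS.T@(t-[S[0],S[1],0]); print(s, R.from_matrix(np.array(st['orientation']).T@toolR(RS)).as_rotvec())
plan(st,[(station(.07,s[1],.0941),toolR(RS),dict(n=1)),(station(-.115,.034,.0941),toolR(RS),dict(mm=8.5))],255)
E
```

```text
17.97 [0.6303 0.012  0.0939] [ -7.3  37.5   1.6 110.9  -1.8  31.3   1. ] F [ 0.2 -0.7 -0.8] gap 0.277
[0.076109   0.03381579 0.09394282] [-0.0035614   0.00047097 -0.00589753]
20 [[0,-0.15,0,-0.03,0,-0.06,255],[0,-0.21,0,0,0,0,255],[0,-0.21,0,0,0,0,255],[0,-0.21,0,0,0,0,255],[0,-0.21,0,0,0,0,255],[0,-0.21,0,0,0,0,255],[0,-0.21,0,0,0,0,255],[0,-0.21,0,0,0,0,255],[0,-0.21,0,0,0,0,255],[0,-0.21,0,0,0,0,255],[0,-0.21,0,0,0,0,255],[0,-0.21,0,0,0,0,255],[0,-0.21,0,0,0,0,255],[0,-0.21,0,0,0,0,255],[0,-0.21,0,0,0,0,255],[0,-0.22,0,0,0,0,255],[0,-0.21,0,0,0,0,255],[0,-0.21,0,0,0,0,255],[0,-0.21,0,0,0,0,255],[0,-0.21,0,0,0,0,255]]
3 [[0,-0.21,0,0,0,0,255],[0,-0.21,0,0,0,0,255],[0,-0.21,0,0,0,0,255]]
end [ 0.4401 -0.0069  0.094 ]
```

Request:
{"api": "play_rows", "payload": {"rows": [[[0,-0.15,0,-0.03,0,-0.06,255],[0,-0.21,0,0,0,0,255],[0,-0.21,0,0,0,0,255],[0,-0.21,0,0,0,0,255],[0,-0.21,0,0,0,0,255],[0,-0.21,0,0,0,0,255],[0,-0.21,0,0,0,0,255],[0,-0.21,0,0,0,0,255],[0,-0.21,0,0,0,0,255]]]}}

```text
time_s: 18.72
tool_pos: [0.5567, 0.0046, 0.0941]
orientation: [[0.0, 0.995, 0.099], [-0.0, 0.099, -0.995], [-1.0, -0.0, 0.0]]
force: [0.1, 0.4, -1.0]
finger_gap: 0.272
```

```bash
python3 - <<'E'
from wl import *
st=show()
t=np.array(st['tool_pos']); s=RS.T@(t-[S[0],S[1],0]); print(s, R.from_matrix(np.array(st['orientation']).T@toolR(RS)).as_rotvec())
plan(st,[(station(-.115,.034,.0941),toolR(RS),dict(mm=8.5))],255)
f=arm.grab_frame('scene')
a=f['color'][130:290,190:350]; cv2.imwrite('pics/s8.png',cv2.resize(a,None,fx=3.7,fy=3.7,interpolation=cv2.INTER_CUBIC))
E
```

```text
18.72 [0.5567 0.0046 0.0941] [ -7.2  34.1   1.3 120.3  -1.7  25.6   1. ] F [ 0.1  0.4 -1. ] gap 0.272
[0.00213979 0.03381675 0.09414863] [-5.07861235e-04  4.81698066e-04  4.70581996e-05]
14 [[0,-0.21,0,0,0,0,255],[0,-0.21,0,0,0,0,255],[0,-0.21,0,0,0,0,255],[0,-0.21,0,0,0,0,255],[0,-0.21,0,0,0,0,255],[0,-0.21,0,0,0,0,255],[0,-0.2,0,0,0,0,255],[0,-0.21,0,0,0,0,255],[0,-0.21,0,0,0,0,255],[0,-0.21,0,0,0,0,255],[0,-0.21,0,0,0,0,255],[0,-0.21,0,0,0,0,255],[0,-0.21,0,0,0,0,255],[0,-0.21,0,0,0,0,255]]
end [ 0.4401 -0.0069  0.0942]
```

View pics/s8.png

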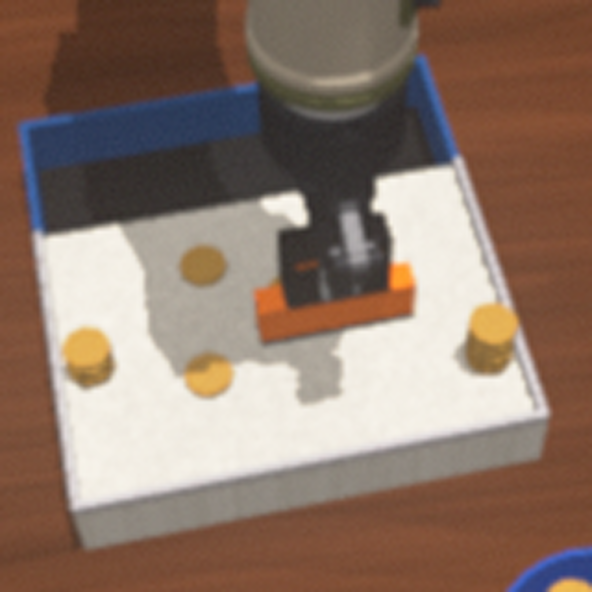

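Request:
{"api": "play_rows", "payload": {"rows": [[[0,-0.21,0,0,0,0,255],[0,-0.21,0,0,0,0,255],[0,-0.21,0,0,0,0,255],[0,-0.21,0,0,0,0,255],[0,-0.21,0,0,0,0,255],[0,-0.21,0,0,0,0,255],[0,-0.2,0,0,0,0,255],[0,-0.21,0,0,0,0,255],[0,-0.21,0,0,0,0,255],[0,-0.21,0,0,0,0,255],[0,-0.21,0,0,0,0,255],[0,-0.21,0,0,0,0,255],[0,-0.21,0,0,0,0,255],[0,-0.21,0,0,0,0,255],[0,0,0,0,0,0,255]]]}}

```text
time_s: 20.02
tool_pos: [0.4384, -0.0072, 0.094]
orientation: [[-0.003, 0.995, 0.099], [-0.001, 0.099, -0.995], [-1.0, -0.003, 0.001]]
force: [-0.6, -0.3, -2.2]
finger_gap: 0.27
```

```bash
python3 - <<'E'
from wl import *
st=show()
t=np.array(st['tool_pos']); s=RS.T@(t-[S[0],S[1],0]); print(s, R.from_matrix(np.array(st['orientation']).T@toolR(RS)).as_rotvec())
hz=.12+.0486
plan(st,[(station(s[0],s[1],hz),toolR(RS),dict(mm=12)),(station(.065,-.04,hz),toolR(RS),dict(mm=20)),(station(.065,-.04,.0486+.055),toolR(RS),dict(mm=12))],255)
f=arm.grab_frame('scene')
a=f['color'][130:290,190:350]; cv2.imwrite('pics/s9.png',cv2.resize(a,None,fx=3.7,fy=3.7,interpolation=cv2.INTER_CUBIC))
E
```

```text
20.02 [ 0.4384 -0.0072  0.094 ] [ -7.1  29.5   0.9 135.2  -1.5  15.5   0.8] F [-0.6 -0.3 -2.2] gap 0.27
[-0.11677763  0.03377491  0.09401051] [-0.00065753  0.00055222  0.00272031]
20 [[-0.27,0,0,0,0,0,255],[-0.26,0,0,0,0,0.01,255],[-0.27,0,0,0,0,0,255],[-0.27,0,0,0,0,0,255],[-0.26,0,0,0,0,0.01,255],[-0.27,0,0,-0.01,0,0,255],[-0.26,0,0,0,0.01,0.01,255],[0,0.45,0.18,0,0,0,255],[0,0.46,0.19,0,0,0,255],[0,0.45,0.18,0,0,0,255],[0,0.46,0.19,0,0,0,255],[0,0.45,0.18,0,0,0,255],[0,0.45,0.19,0,0,0,255],[0,0.46,0.18,0,0,0,255],[0,0.45,0.19,0,0,0,255],[0,0.46,0.18,0,0,0,255],[0,0.45,0.19,0,0,0,255],[0.27,0,0,0,0,0,255],[0.27,0,0,0,0,0,255],[0.27,0,0,0,0,0,255]]
3 [[0.27,0,0,0,0,0,255],[0.27,0,0,0,0,0,255],[0.27,0,0,0,0,0,255]]
end [ 0.6266 -0.0627  0.1037]
```

View pics/s9.png

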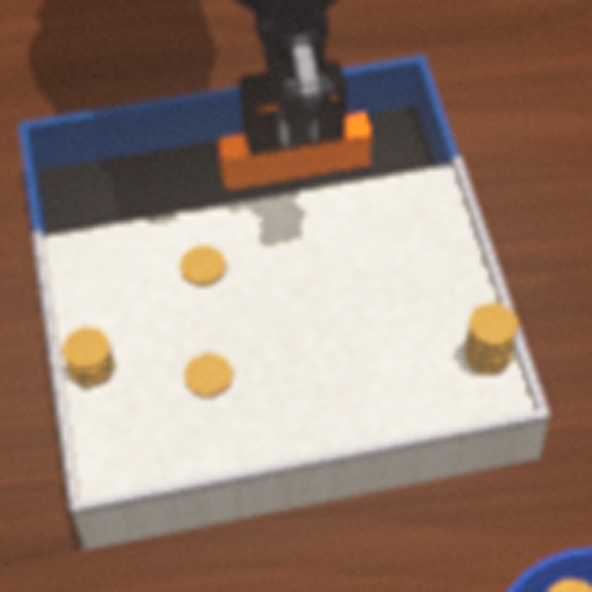

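Request:
{"api": "play_rows", "payload": {"rows": [[[-0.27,0,0,0,0,0,255],[-0.26,0,0,0,0,0.01,255],[-0.27,0,0,0,0,0,255],[-0.27,0,0,0,0,0,255],[-0.26,0,0,0,0,0.01,255],[-0.27,0,0,-0.01,0,0,255],[-0.26,0,0,0,0.01,0.01,255],[0,0.45,0.18,0,0,0,255],[0,0.46,0.19,0,0,0,255],[0,0.45,0.18,0,0,0,255],[0,0.46,0.19,0,0,0,255],[0,0.45,0.18,0,0,0,255],[0,0.45,0.19,0,0,0,255],[0,0.46,0.18,0,0,0,255],[0,0.45,0.19,0,0,0,255],[0,0.46,0.18,0,0,0,255],[0,0.45,0.19,0,0,0,255],[0,0,0,0,0,0,255],[0,0,0,0,0,0,255]]]}}

```text
time_s: 21.65
tool_pos: [0.6296, -0.0626, 0.1684]
orientation: [[0.003, 0.995, 0.099], [0.001, 0.099, -0.995], [-1.0, 0.003, -0.0]]
force: [-0.8, -1.1, -1.7]
finger_gap: 0.273
```

```bash
python3 - <<'E'
from wl import *
st=show()
t=np.array(st['tool_pos']); s=RS.T@(t-[S[0],S[1],0]); print(s, R.from_matrix(np.array(st['orientation']).T@toolR(RS)).as_rotvec())
plan(st,[(station(.065,-.04,.0486+.052),toolR(RS),dict(mm=12))],255)
f=arm.grab_frame('scene')
a=f['color'][130:290,190:350]; cv2.imwrite('pics/s10.png',cv2.resize(a,None,fx=3.7,fy=3.7,interpolation=cv2.INTER_CUBIC))
E
```

```text
21.65 [ 0.6296 -0.0626  0.1684] [ -0.7  32.    1.9 107.7  -1.6  40.1   7.8] F [-0.8 -1.1 -1.7] gap 0.273
[ 0.06796342 -0.04029967  0.16842648] [ 0.00012648 -0.0004876  -0.00273963]
6 [[0.28,-0.01,0,0,0,0,255],[0.29,-0.02,0,0,0,-0.01,255],[0.28,-0.01,0,0,0,0,255],[0.28,-0.01,0,0,0,-0.01,255],[0.28,-0.01,-0.01,0,0,0,255],[0.29,-0.02,0,0,0,-0.01,255]]
end [ 0.6265 -0.0625  0.1004]
```

View pics/s10.png

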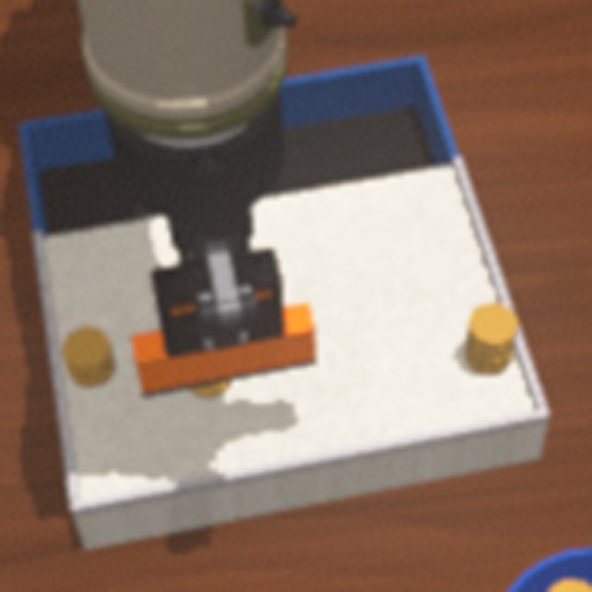

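Request:
{"api": "play_rows", "payload": {"rows": [[[0.28,-0.01,0,0,0,0,255],[0.29,-0.02,0,0,0,-0.01,255],[0.28,-0.01,0,0,0,0,255],[0.28,-0.01,0,0,0,-0.01,255],[0.28,-0.01,-0.01,0,0,0,255],[0.28,-0.02,0,0,0,-0.01,255],[0,0,0,0,0,0,255],[0,0,0,0,0,0,255]]]}}

```text
time_s: 22.37
tool_pos: [0.6252, -0.0621, 0.1003]
orientation: [[-0.002, 0.995, 0.1], [0.001, 0.1, -0.995], [-1.0, -0.002, -0.001]]
force: [0.4, 0.2, -1.1]
finger_gap: 0.274
```

```bash
python3 - <<'E'
from wl import *
st=show()
t=np.array(st['tool_pos']); s=RS.T@(t-[S[0],S[1],0]); print(s, R.from_matrix(np.array(st['orientation']).T@toolR(RS)).as_rotvec())
plan(st,[(station(s[0]-.002,-.04,.0942),toolR(RS),dict(mm=3)),(station(-.117,-.04,.0941),toolR(RS),dict(mm=8.5))],255)
f=arm.grab_frame('scene')
a=f['color'][130:290,190:350]; cv2.imwrite('pics/s11.png',cv2.resize(a,None,fx=3.7,fy=3.7,interpolation=cv2.INTER_CUBIC))
E
```

```text
22.37 [ 0.6252 -0.0621  0.1003] [ -0.4  37.    1.5 110.6  -1.7  32.5   7.9] F [ 0.4  0.2 -1.1] gap 0.274
[ 0.06370676 -0.03941522  0.10031001] [ 0.00066593 -0.00077283  0.00214766]
20 [[0.05,-0.02,0,0,0,0.01,255],[0.05,-0.01,0.01,0,0,0,255],[0.05,-0.02,0,0.01,-0.01,0.01,255],[0,-0.2,0,0,0,0,255],[0,-0.21,0,0,0,0,255],[0,-0.2,0,0,0,0,255],[0,-0.2,0,0,0,0,255],[0,-0.21,0,0,0,0,255],[0,-0.2,0,0,0,0,255],[0,-0.2,0,0,0,0,255],[0,-0.2,0,0,0,0,255],[0,-0.21,0,0,0,0,255],[0,-0.2,0,0,0,0,255],[0,-0.2,0,0,0,0,255],[0,-0.21,0,0,0,0,255],[0,-0.2,0,0,0,0,255],[0,-0.2,0,0,0,0,255],[0,-0.21,0,0,0,0,255],[0,-0.2,0,0,0,0,255],[0,-0.2,0,0,0,0,255]]
5 [[0,-0.21,0.01,0,0,0,255],[0,-0.2,0,0,0,0,255],[0.01,-0.2,0,0,0,0,255],[0,-0.2,0,0,0,0,255],[0,-0.21,0,0,0,0,255]]
end [ 0.4454 -0.0808  0.0939]
```

View pics/s11.png

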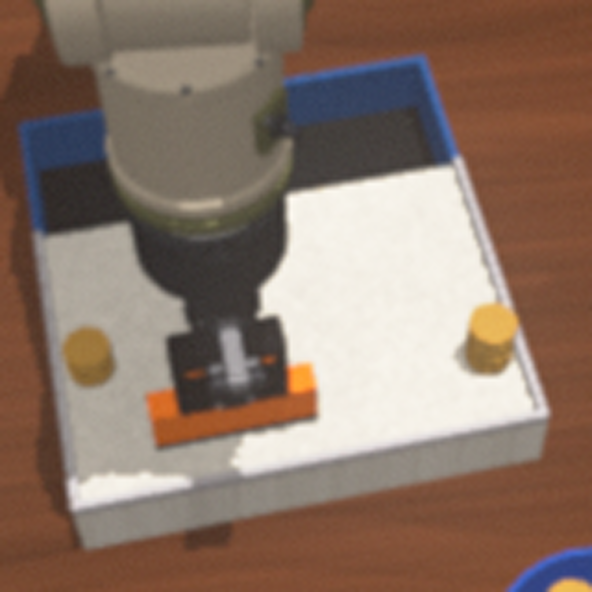

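Request:
{"api": "play_rows", "payload": {"rows": [[[0.05,-0.02,0,0,0,0.01,255],[0.05,-0.01,0.01,0,0,0,255],[0.05,-0.02,0,0,0,0.01,255],[0,0,0,0,0,0,255],[0,-0.2,0,0,0,0,255],[0,-0.21,0,0,0,0,255],[0,-0.2,0,0,0,0,255],[0,-0.2,0,0,0,0,255],[0,-0.21,0,0,0,0,255],[0,-0.2,0,0,0,0,255],[0,-0.2,0,0,0,0,255],[0,-0.2,0,0,0,0,255],[0,-0.21,0,0,0,0,255]]]}}

```text
time_s: 23.5
tool_pos: [0.5505, -0.0702, 0.0954]
orientation: [[0.002, 0.995, 0.1], [0.001, 0.1, -0.995], [-1.0, 0.002, -0.0]]
force: [1.5, -0.1, -0.7]
finger_gap: 0.272
```

```bash
python3 - <<'E'
from wl import *
st=show()
t=np.array(st['tool_pos']); s=RS.T@(t-[S[0],S[1],0]); print(s)
plan(st,[(station(-.117,-.04,.0941),toolR(RS),dict(mm=8.5))],255)
E
```

```text
23.5 [ 0.5505 -0.0702  0.0954] [  0.7  33.9   1.  120.6  -1.4  25.4   8.6] F [ 1.5 -0.1 -0.7] gap 0.272
[-0.01144742 -0.03997903  0.09535341]
13 [[0,-0.2,0,0,0,0,255],[0,-0.21,0,0,0,0,255],[0.01,-0.2,0,0,0,-0.01,255],[0,-0.2,0,0,0,0,255],[0,-0.2,0,0,0,0,255],[0,-0.21,0,0,0,0,255],[0,-0.2,0,0,0,0,255],[0.01,-0.2,0,0,0,0,255],[0,-0.21,0,0,0,-0.01,255],[0,-0.2,0,0.01,0,0,255],[0,-0.2,0,0,0,0,255],[0.01,-0.21,0,0,0,0,255],[0,-0.2,0,0,0,0,255]]
end [ 0.4454 -0.0807  0.094 ]
```

Request:
{"api": "play_rows", "payload": {"rows": [[[0.01,-0.2,0,0,0,0,255],[0,-0.21,0,0,0,0,255],[0.01,-0.2,0,0,0,-0.01,255],[0,-0.2,0,0,0,0,255],[0,-0.2,0,0,0,0,255],[0,-0.21,0,0,0,0,255],[0,-0.2,0,0,0,0,255],[0.01,-0.2,0,0,0,0,255],[0,-0.21,0,0,0,-0.01,255],[0,-0.2,0,0,0,0,255],[0,-0.2,0,0,0,0,255],[0,-0.21,0,0,0,0,255],[0,-0.2,0,0,0,0,255],[0,0,0,0,0,0,255],[0,0,0,0,0,0,255]]]}}

```text
time_s: 24.75
tool_pos: [0.4456, -0.0807, 0.094]
orientation: [[-0.0, 0.995, 0.1], [0.001, 0.1, -0.995], [-1.0, -0.0, -0.001]]
force: [0.2, 0.7, -3.0]
finger_gap: 0.268
```

```bash
python3 - <<'E'
from wl import *
st=show()
t=np.array(st['tool_pos']); s=RS.T@(t-[S[0],S[1],0]); print(s)
f=arm.grab_frame('scene')
a=f['color'][130:290,190:350]; cv2.imwrite('pics/s12.png',cv2.resize(a,None,fx=3.7,fy=3.7,interpolation=cv2.INTER_CUBIC))
T=lambda d: toolR(yaw(np.radians(d)))
plan(st,[(station(s[0],s[1],.20),toolR(RS),dict(mm=15)),([.52,.15,.26],T(60),dict(deg=5.5,mm=25)),([.50,.25,.27],T(120),dict(deg=5.5)),([.43,.335,.24],toolR(yaw(C[2]))@FL,dict(deg=5.5))],255)
E
```

```text
24.75 [ 0.4456 -0.0807  0.094 ] [  2.8  29.9   0.5 133.4  -0.9  16.7   9.8] F [ 0.2  0.7 -3. ] gap 0.268
[-0.11686962 -0.04006855  0.09401798]
20 [[-0.33,0,0,0,0,0,255],[-0.33,0,0,0,0,0,255],[-0.33,0,0,0,0,0,255],[-0.33,0,0,0,0,0,255],[-0.34,0,0,0,0,0,255],[-0.33,0,0,0,0,0,255],[-0.33,0,0,0,0,0,255],[-0.33,0,0,0,-0.01,0,255],[-0.15,0.24,-0.56,-0.9,0,0,255],[-0.15,0.3,-0.53,-0.91,0,0,255],[-0.15,0.34,-0.5,-0.9,0,0,255],[-0.15,0.39,-0.46,-0.91,0,0,255],[-0.15,0.43,-0.43,-0.9,0,0,255],[-0.15,0.46,-0.38,-0.91,0,0,255],[-0.15,0.51,-0.34,-0.9,0,0,255],[-0.15,0.53,-0.29,-0.91,0,0,255],[-0.15,0.56,-0.24,-0.9,0,0.01,255],[-0.15,0.58,-0.18,-0.91,0,0,255],[-0.02,0.17,-0.15,-0.91,0,0,255],[-0.03,0.19,-0.14,-0.91,0,0,255]]
20 [[-0.02,0.2,-0.12,-0.91,0,0,255],[-0.02,0.21,-0.09,-0.91,0,0,255],[-0.02,0.22,-0.08,-0.9,0,0,255],[-0.03,0.22,-0.06,-0.91,0,0,255],[-0.02,0.23,-0.03,-0.91,0,0,255],[-0.02,0.23,-0.01,-0.91,0,0,255],[-0.03,0.23,0.01,-0.91,0,0,255],[-0.02,0.23,0.03,-0.91,0,0,255],[-0.02,0.23,0.05,-0.91,0,0,255],[0.07,0.25,-0.04,-0.89,0,0,255],[0.07,0.25,-0.02,-0.88,0,0,255],[0.06,0.25,0.01,-0.89,0,0,255],[0.07,0.25,0.02,-0.88,0,0,255],[0.07,0.24,0.05,-0.89,0,0,255],[0.07,0.24,0.08,-0.88,0,0,255],[0.07,0.23,0.09,-0.89,0,0,255],[0.06,0.22,0.12,-0.88,0,0,255],[0.07,0.21,0.14,-0.89,0,0,255],[0.07,0.2,0.15,-0.88,0,0,255],[0.07,0.18,0.17,-0.89,0,0,255]]
end [0.4299 0.3348 0.2399]
```

View pics/s12.png

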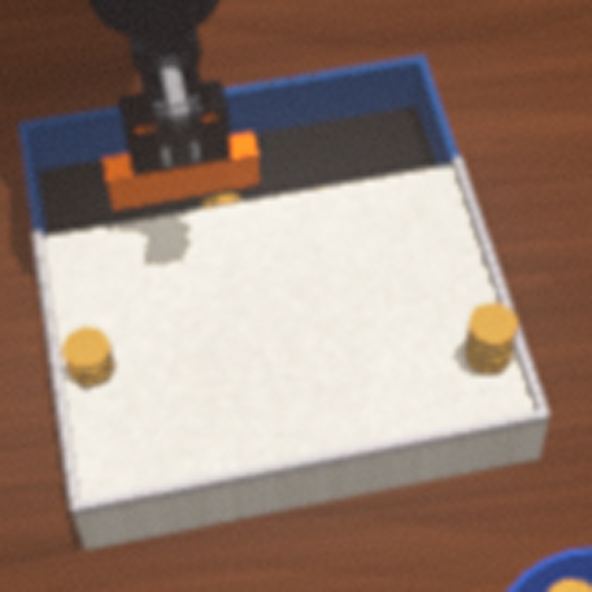

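Request:
{"api": "play_rows", "payload": {"rows": [[[-0.33,0,0,0,0,0,255],[-0.33,0,0,0,0,0,255],[-0.33,0,0,0,0,0,255],[-0.33,0,0,0,0,0,255],[-0.34,0,0,0,0,0,255],[-0.33,0,0,0,0,0,255],[-0.33,0,0,0,0,0,255],[-0.33,0,0,0,0,0,255],[-0.15,0.24,-0.56,-0.9,0,0,255],[-0.15,0.3,-0.53,-0.91,0,0,255],[-0.15,0.34,-0.5,-0.9,0,0,255],[-0.15,0.39,-0.46,-0.91,0,0,255],[-0.15,0.43,-0.43,-0.9,0,0,255],[-0.15,0.46,-0.38,-0.91,0,0,255],[-0.15,0.51,-0.34,-0.9,0,0,255],[-0.15,0.53,-0.29,-0.91,0,0,255],[-0.15,0.56,-0.24,-0.9,0,0.01,255],[-0.15,0.58,-0.18,-0.91,0,0,255],[-0.02,0.17,-0.15,-0.91,0,0,255],[-0.03,0.19,-0.14,-0.91,0,0,255]]]}}

```text
time_s: 26.47
tool_pos: [0.5172, 0.1702, 0.2623]
orientation: [[0.001, 0.321, 0.947], [0.002, 0.947, -0.321], [-1.0, 0.002, 0.0]]
force: [-0.3, -0.6, -3.2]
finger_gap: 0.273
```

```bash
python3 - <<'E'
from wl import *
st=show()
f=arm.grab_frame('top')
a=f['color'][160:315,210:365]; cv2.imwrite('pics/t13.png',cv2.resize(a,None,fx=3.8,fy=3.8,interpolation=cv2.INTER_CUBIC))
T=lambda d: toolR(yaw(np.radians(d)))
plan(st,[([.50,.25,.27],T(120),dict(deg=5.5)),([.43,.335,.24],toolR(yaw(C[2]))@FL,dict(deg=5.5))],255)
E
```

```text
26.47 [0.5172 0.1702 0.2623] [-10.8  20.7 -17.9 112.7   8.3  47.7  38.1] F [-0.3 -0.6 -3.2] gap 0.273
20 [[-0.02,0.19,-0.12,-0.9,0,0,255],[-0.02,0.21,-0.09,-0.9,0,0,255],[-0.02,0.21,-0.08,-0.91,0,-0.01,255],[-0.02,0.22,-0.06,-0.9,0.01,0,255],[-0.03,0.23,-0.03,-0.9,0,0,255],[-0.02,0.22,-0.02,-0.9,0,0,255],[-0.02,0.23,0.01,-0.9,0,-0.01,255],[-0.02,0.23,0.02,-0.91,0,0,255],[-0.02,0.22,0.05,-0.9,0,0,255],[0.07,0.25,-0.04,-0.89,0,0,255],[0.07,0.25,-0.02,-0.88,0,0,255],[0.06,0.25,0.01,-0.89,0,0,255],[0.07,0.24,0.02,-0.88,0,0,255],[0.07,0.25,0.06,-0.89,0,0,255],[0.07,0.24,0.07,-0.88,0,0,255],[0.07,0.23,0.09,-0.89,0,0,255],[0.07,0.22,0.12,-0.88,0,0,255],[0.06,0.21,0.14,-0.89,0,0,255],[0.07,0.2,0.15,-0.88,0,0,255],[0.07,0.18,0.17,-0.89,0,0,255]]
end [0.4298 0.3349 0.24  ]
```

View pics/t13.png

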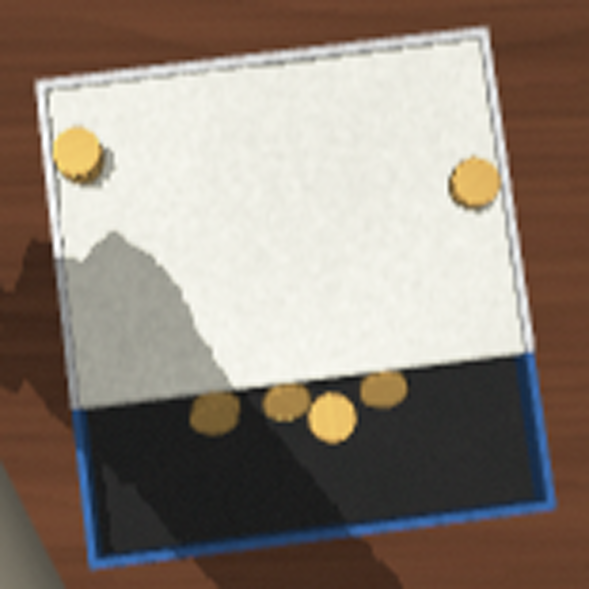

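```bash
python3 - <<'E'
from wl import *
f=arm.grab_frame('top')
a=f['color'][250:285,245:330]; a=cv2.resize(a,None,fx=9,fy=9,interpolation=cv2.INTER_CUBIC)
a=(255*(a/255.)**.6).astype('uint8'); cv2.imwrite('pics/t14.png',a)
st,w=wl('w14.png')
w2=w['color']; w2=(255*(w2/255.)**.6).astype('uint8'); cv2.imwrite('pics/w14b.png',w2)
print([(round(d['conf'],2),np.round(d['centre'],3).tolist()) for d in arm.pinpoint(f,'token1')])
E
```

```text
26.57 [0.5165 0.1702 0.2622] [-10.7  20.7 -17.9 112.7   8.3  47.7  38. ] F [ 0.   0.4 -1.7] gap 0.272
[(0.69, [0.434, -0.054, 0.013]), (0.59, [0.442, 0.012, 0.019]), (0.43, [0.445, -0.026, 0.017]), (0.42, [0.456, -0.088, 0.016]), (0.41, [0.444, 0.016, 0.02])]
```

View pics/t14.png

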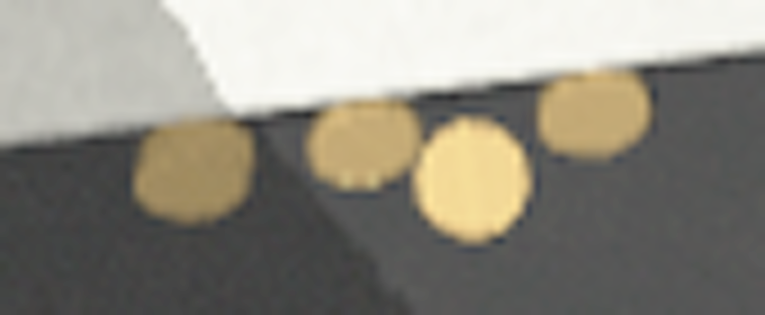

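View pics/w14b.png

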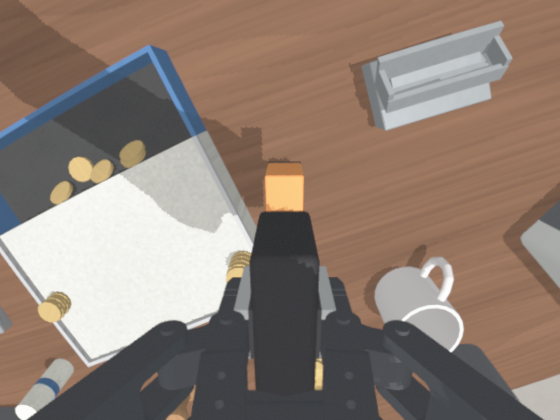

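```bash
python3 - <<'E'
import cv2
a=cv2.imread('pics/w14b.png')[120:220,40:170]
cv2.imwrite('pics/w14z.png',cv2.resize(a,None,fx=6,fy=6,interpolation=cv2.INTER_CUBIC))
E
```

```text
(no output)
```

View pics/w14z.png

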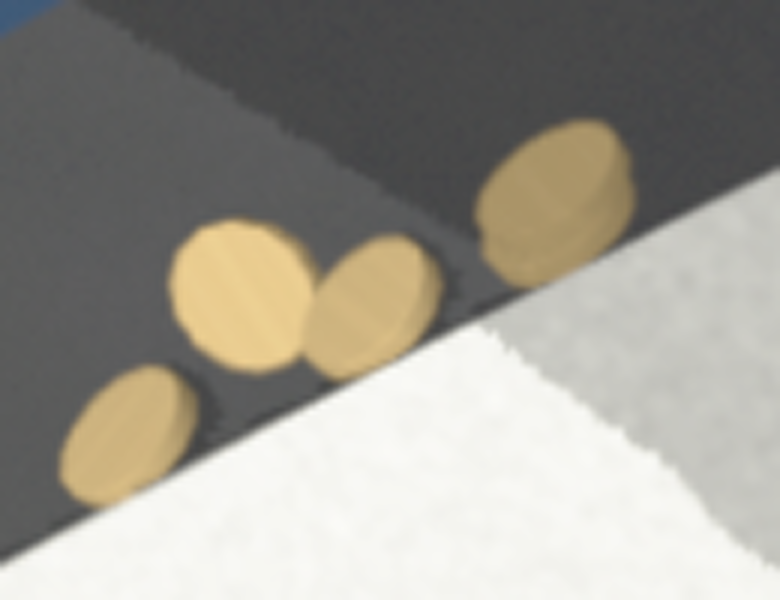

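Request:
{"api": "play_rows", "payload": {"rows": [[[-0.02,0.19,-0.12,-0.9,0,0,255],[-0.02,0.21,-0.09,-0.9,0,0,255],[-0.02,0.21,-0.08,-0.91,0,-0.01,255],[-0.02,0.22,-0.06,-0.9,0.01,0,255],[-0.03,0.23,-0.03,-0.9,0,0,255],[-0.02,0.22,-0.02,-0.9,0,0,255],[-0.02,0.23,0.01,-0.9,0,-0.01,255],[-0.02,0.23,0.02,-0.91,0,0,255],[-0.02,0.22,0.05,-0.9,0,0,255],[0.07,0.25,-0.04,-0.89,0,0,255],[0.07,0.25,-0.02,-0.88,0,0,255],[0.06,0.25,0.01,-0.89,0,0,255],[0.07,0.24,0.02,-0.88,0,0,255],[0.07,0.25,0.06,-0.89,0,0,255],[0.07,0.24,0.07,-0.88,0,0,255],[0.07,0.23,0.09,-0.89,0,0,255],[0.07,0.22,0.12,-0.88,0,0,255],[0.06,0.21,0.14,-0.89,0,0,255],[0.07,0.2,0.15,-0.88,0,0,255],[0.07,0.18,0.17,-0.89,0,0,255]]]}}

```text
time_s: 28.33
tool_pos: [0.4305, 0.3327, 0.2393]
orientation: [[-0.0, -0.999, 0.033], [-0.002, 0.033, 0.999], [-1.0, 0.0, -0.002]]
force: [0.3, -0.4, -1.4]
finger_gap: 0.268
```

```bash
python3 - <<'E'
from wl import *
import pickle
g=pickle.load(open('grasp.pkl','rb')); gp=np.array(g['tool_pos']); gR=np.array(g['orientation'])
st=show()
plan(st,[(gp-gR[:,0]*.068+[0,0,.01],gR,dict(deg=3,mm=12)),(gp-gR[:,0]*.06,gR,dict(mm=5))],255)
E
```

```text
28.33 [0.4305 0.3327 0.2393] [-11.2  27.3 -45.8 113.   25.4  50.2 107.6] F [ 0.3 -0.4 -1.4] gap 0.268
16 [[0.17,0.07,0.03,0,-0.01,-0.49,255],[0.16,0.07,0.02,-0.01,0,-0.48,255],[0.15,0.09,0.03,0,-0.01,-0.49,255],[0.16,0.09,0.03,0,0,-0.49,255],[0.15,0.1,0.02,0,-0.01,-0.48,255],[0.14,0.1,0.03,-0.01,0,-0.49,255],[0.14,0.12,0.02,0,-0.01,-0.49,255],[0.13,0.12,0.03,0,0,-0.49,255],[0.12,0.12,0.03,-0.01,-0.01,-0.48,255],[0.12,0.14,0.02,0,0,-0.49,255],[0.11,0.14,0.03,0,-0.01,-0.49,255],[0.11,0.14,0.02,0,0,-0.48,255],[0.1,0.04,0,0,0,0,255],[0.1,0.03,0,0,0,0,255],[0.1,0.04,0,0,0,0,255],[0.1,0.03,0,0,0,0,255]]
end [0.4034 0.3461 0.1437]
```

Request:
{"api": "play_rows", "payload": {"rows": [[[0.17,0.07,0.03,0,-0.01,-0.49,255],[0.16,0.07,0.02,-0.01,0,-0.48,255],[0.15,0.09,0.03,0,-0.01,-0.49,255],[0.16,0.09,0.03,0,0,-0.49,255],[0.15,0.1,0.02,0,-0.01,-0.48,255],[0.14,0.1,0.03,-0.01,0,-0.49,255],[0.14,0.12,0.02,0,-0.01,-0.49,255],[0.13,0.12,0.03,0,0,-0.49,255],[0.12,0.12,0.03,-0.01,-0.01,-0.48,255],[0.12,0.14,0.02,0,0,-0.49,255],[0.11,0.14,0.03,0,-0.01,-0.49,255],[0.11,0.14,0.02,0,0,-0.48,255],[0,0,0,0,0,0,255],[0,0,0,0,0,0,255]]]}}

```text
time_s: 29.5
tool_pos: [0.398, 0.3467, 0.1597]
orientation: [[0.572, -0.82, 0.029], [-0.014, 0.025, 1.0], [-0.82, -0.572, 0.003]]
force: [-0.1, -0.2, -1.2]
finger_gap: 0.266
```

```bash
cat > back.py <<'E'
from wl import *
import pickle,sys
g=pickle.load(open('grasp.pkl','rb')); gp=np.array(g['tool_pos']); gR=np.array(g['orientation'])
st=show(); p=np.array(st['tool_pos']); Rm=np.array(st['orientation'])
print('err in cradle axes mm',(RC.T@(p-gp)*1e3).round(2),'rot deg tool',np.degrees(R.from_matrix(Rm.T@gR).as_rotvec()).round(2))
d=float(sys.argv[1]); plan(st,[(gp-gR[:,0]*d,gR,dict(mm=float(sys.argv[2])))],255)
E
python3 back.py .055 4
```

```text
29.5 [0.398  0.3467 0.1597] [-49.7  28.9 -23.6 137.4  88.2  43.9  26.9] F [-0.1 -0.2 -1.2] gap 0.266
err in cradle axes mm [ 4.9   0.17 76.3 ] rot deg tool [-0.   -0.05 -0.16]
6 [[0.09,0.02,0,0,0,0,255],[0.09,0.02,0,0,0,-0.01,255],[0.09,0.02,0,0,0,0,255],[0.09,0.02,-0.01,0,-0.01,-0.01,255],[0.08,0.02,0,0,0,0,255],[0.09,0.02,0,0,0,-0.01,255]]
end [0.4062 0.3461 0.1395]
```

Request:
{"api": "play_rows", "payload": {"rows": [[[0.09,0.02,0,0,0,0,255],[0.09,0.02,0,0,0,-0.01,255],[0.09,0.02,0,0,0,0,255],[0.09,0.02,0,0,-0.01,-0.01,255],[0.08,0.02,0,0,0,0,255],[0.09,0.02,0,0,0,-0.01,255],[0,0,0,0,0,0,255]]]}}

```text
time_s: 30.08
tool_pos: [0.4069, 0.3466, 0.1396]
orientation: [[0.576, -0.817, 0.028], [-0.012, 0.026, 1.0], [-0.818, -0.576, 0.005]]
force: [0.4, 0.3, -1.5]
finger_gap: 0.27
```

```bash
python3 back.py .02 5; python3 - <<'E'
from wl import *
f=arm.grab_frame('scene'); a=f['color'][110:210,360:470]; cv2.imwrite('pics/s15.png',cv2.resize(a,None,fx=6,fy=6,interpolation=cv2.INTER_CUBIC))
E
```

```text
30.08 [0.4069 0.3466 0.1396] [-49.1  31.7 -23.5 137.9  93.   44.7  22.4] F [ 0.4  0.3 -1.5] gap 0.27
err in cradle axes mm [ 0.7   0.33 54.73] rot deg tool [-0.06  0.05  0.12]
7 [[0.12,0,0,0,0,0,255],[0.13,0.01,0,0,0,0.01,255],[0.12,0,-0.01,0,0,0,255],[0.13,0,0,-0.01,0,0,255],[0.12,0,0,0,0.01,0,255],[0.12,0.01,0,0,0,0.01,255],[0.13,0,0,0,0,0,255]]
end [0.4263 0.3458 0.1107]
```

View pics/s15.png

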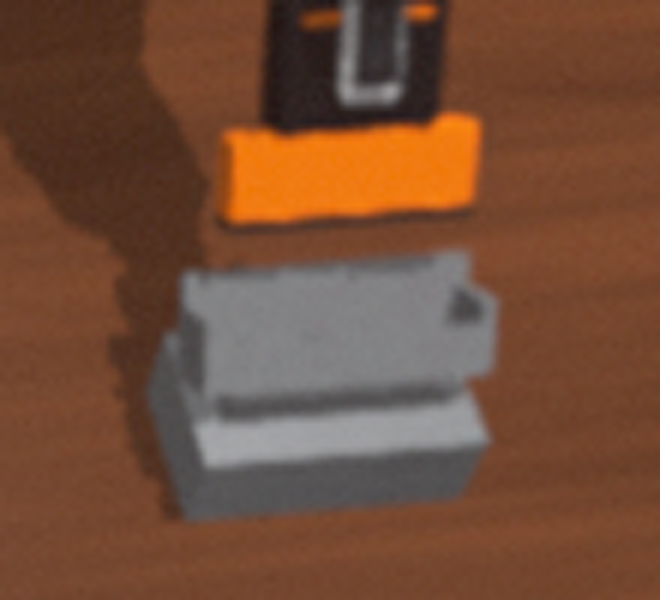

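Request:
{"api": "play_rows", "payload": {"rows": [[[0.12,0,0,0,0,0,255],[0.13,0,0,0,0,0.01,255],[0.12,0,-0.01,0,0,0,255],[0.13,0,0,-0.01,0,0,255],[0.12,0,0,0,0.01,0,255],[0.12,0,0,0,0,0.01,255],[0.13,0,0,0,0,0,255],[0,0,0,0,0,0,255]]]}}

```text
time_s: 30.8
tool_pos: [0.4272, 0.3458, 0.1109]
orientation: [[0.574, -0.818, 0.028], [-0.014, 0.025, 1.0], [-0.819, -0.574, 0.003]]
force: [-0.4, 0.0, -2.3]
finger_gap: 0.274
```

```bash
python3 back.py .0 2.5
```

```text
30.8 [0.4272 0.3458 0.1109] [-47.2  35.6 -22.9 137.4  98.9  45.3  18.8] F [-0.4  0.  -2.3] gap 0.274
err in cradle axes mm [ 0.81  0.07 19.62] rot deg tool [-0.   -0.02  0.  ]
8 [[0.06,0,0,0,0,0,255],[0.06,0.01,0,0,0,0,255],[0.06,0,0,0,0,0,255],[0.07,0,0,0,0,0,255],[0.06,0,0,0,0,0,255],[0.06,0.01,0,0,0,0,255],[0.06,0,0,0,0,0,255],[0.06,0,0,0,0,0,255]]
end [0.4377 0.3455 0.0944]
```

Request:
{"api": "play_rows", "payload": {"rows": [[[0.06,0,0,0,0,0,255],[0.06,0.01,0,0,0,0,255],[0.06,0,0,0,0,0,255],[0.07,0,0,0,0,0,255],[0.06,0,0,0,0,0,255],[0.06,0.01,0,0,0,0,255],[0.05,0,0,0,0,0,255],[0,0,0,0,0,0,255]]]}}

```text
time_s: 31.47
tool_pos: [0.4358, 0.3458, 0.0972]
orientation: [[0.574, -0.818, 0.028], [-0.013, 0.025, 1.0], [-0.819, -0.574, 0.004]]
force: [0.2, 0.8, -1.5]
finger_gap: 0.272
```

```bash
python3 back.py .0 2.5;python3 - <<'E'
from wl import *
f=arm.grab_frame('scene'); a=f['color'][110:210,360:470]; cv2.imwrite('pics/s16.png',cv2.resize(a,None,fx=6,fy=6,interpolation=cv2.INTER_CUBIC))
E
```

```text
31.47 [0.4358 0.3458 0.0972] [-46.4  37.5 -22.7 137.2 101.5  45.8  17. ] F [ 0.2  0.8 -1.5] gap 0.272
err in cradle axes mm [0.06 0.32 3.46] rot deg tool [0.01 0.02 0.02]
2 [[0.04,0,0,0,0,0,255],[0.05,0,-0.01,0,0,0,255]]
end [0.4379 0.3454 0.0943]
```

View pics/s16.png

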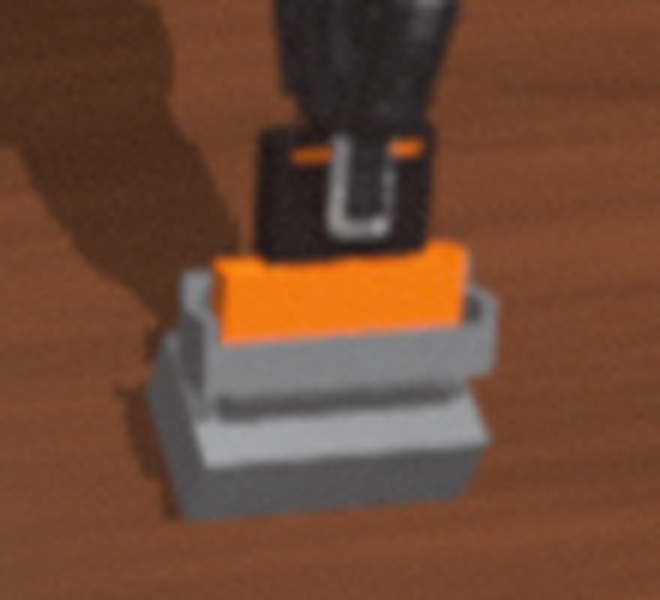

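Request:
{"api": "play_rows", "payload": {"rows": [[[0.03,0,0,0,0,0,255],[0.03,0,0,0,0,0,255],[0.02,0,0,0,0,0,255],[0,0,0,0,0,0,255]]]}}

```text
time_s: 31.85
tool_pos: [0.4376, 0.3459, 0.0949]
orientation: [[0.574, -0.818, 0.028], [-0.013, 0.025, 1.0], [-0.818, -0.575, 0.004]]
force: [-0.5, 0.0, -1.9]
finger_gap: 0.273
```

```bash
python3 back.py .0 2.5
```

```text
31.85 [0.4376 0.3459 0.0949] [-46.2  37.8 -22.7 137.1 102.   45.9  16.8] F [-0.5  0.  -1.9] gap 0.273
err in cradle axes mm [0.16 0.42 0.52] rot deg tool [0.01 0.03 0.03]
1 [[0.01,0,-0.01,0,0.01,0,255]]
end [0.4378 0.3454 0.0946]
```

Request:
{"api": "play_rows", "payload": {"rows": [[[0.02,0,0,0,0,0,255],[0,0,0,0,0,0,255]]]}}

```text
time_s: 32.02
tool_pos: [0.4378, 0.3459, 0.0945]
orientation: [[0.575, -0.818, 0.027], [-0.012, 0.024, 1.0], [-0.818, -0.575, 0.004]]
force: [-0.9, 0.6, 0.5]
finger_gap: 0.271
```

Request:
{"api": "play_rows", "payload": {"rows": [[[0.02,0,0,0,0,0,255],[0,0,0,0,0,0,255]]]}}

```text
time_s: 32.18
tool_pos: [0.4379, 0.346, 0.0944]
orientation: [[0.575, -0.818, 0.026], [-0.012, 0.024, 1.0], [-0.818, -0.575, 0.004]]
force: [-7.8, -1.5, 12.1]
finger_gap: 0.273
```

Request:
{"api": "play_rows", "payload": {"rows": [[[-0.02,0,0,0,0,0,255],[0,0,0,0,0,0,180],[0,0,0,0,0,0,150],[0,0,0,0,0,0,100],[0,0,0,0,0,0,50],[0,0,0,0,0,0,0],[0,0,0,0,0,0,0],[0,0,0,0,0,0,0],[0,0,0,0,0,0,0],[0,0,0,0,0,0,0]]]}}

```text
time_s: 33.02
tool_pos: [0.4379, 0.3459, 0.0943]
orientation: [[0.574, -0.818, 0.027], [-0.013, 0.025, 1.0], [-0.818, -0.575, 0.004]]
force: [-0.4, 0.4, -0.0]
finger_gap: 0.999
```

```bash
python3 - <<'E'
from wl import *
st,f=wl('w17.png')
E
```

```text
33.02 [0.4379 0.3459 0.0943] [-46.2  37.9 -22.7 137.1 102.1  45.9  16.7] F [-0.4  0.4 -0. ] gap 0.999
```

View pics/w17.png

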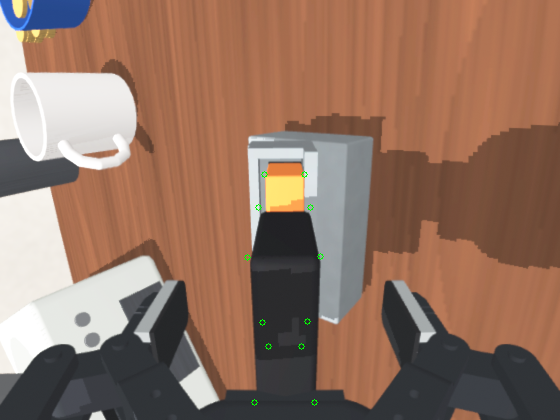

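Scraper sits as it did in w4.png. Retreat along the axis.

Request:
{"api": "play_rows", "payload": {"rows": [[[-0.15,0,0,0,0,0,0],[-0.2,0,0,0,0,0,0],[-0.2,0,0,0,0,0,0],[-0.2,0,0,0,0,0,0],[-0.2,0,0,0,0,0,0],[-0.2,0,0,0,0,0,0],[-0.2,0,0,0,0,0,0],[-0.2,0,0,0,0,0,0],[-0.2,-0.2,0,0,0,0.3,0],[-0.3,-0.2,0,0,0,0.3,0],[-0.3,-0.2,0,0,0,0.3,0],[-0.3,-0.2,0,0,0,0.3,0],[-0.3,-0.2,0,0,0,0.3,0],[-0.3,0,0,0,0,0,0],[0,0,0,0,0,0,0]]]}}

```text
time_s: 34.32
tool_pos: [0.402, 0.347, 0.2273]
orientation: [[0.441, -0.897, 0.028], [-0.006, 0.028, 1.0], [-0.897, -0.441, 0.007]]
force: [-0.4, 1.0, 1.0]
finger_gap: 0.999
```

```bash
python3 - <<'E'
from wl import *
show()
for n in ('scene','top'):
    f=arm.grab_frame(n); cv2.imwrite(f'pics/{n}18.png',f['color'])
    for q in ('scraper','cradle','token1','stack_tall','stack_short','calculator','mug','wrapped_roll','stamp','token_tub'):
        print(n,q,[(round(d['conf'],2),np.round(d['centre'],3).tolist()) for d in arm.pinpoint(f,q)[:5]])
    a=f['color'][120:205,370:460] if n=='scene' else f['color'][230:300,75:175]
    cv2.imwrite(f'pics/{n}18z.png',cv2.resize(a,None,fx=7 if n=='scene' else 8,fy=7 if n=='scene' else 8,interpolation=cv2.INTER_CUBIC))
E
```

```text
34.32 [0.402  0.347  0.2273] [-41.3  19.6 -25.4 129.6  60.8  37.3  62.4] F [-0.4  1.   1. ] gap 0.999
scene scraper [(0.78, [0.466, 0.342, 0.057])]
scene cradle [(0.74, [0.467, 0.345, 0.055])]
scene token1 [(0.73, [0.577, -0.142, 0.046]), (0.44, [0.436, -0.055, 0.01]), (0.29, [0.696, -0.251, -0.002])]
scene stack_tall [(0.67, [0.592, 0.091, 0.045])]
scene stack_short [(0.7, [0.578, -0.144, 0.044])]
scene calculator [(0.62, [0.528, -0.334, -0.002]), (0.62, [0.466, 0.347, 0.055])]
scene mug [(0.78, [0.73, 0.268, 0.002])]
scene wrapped_roll [(0.68, [0.695, -0.25, -0.003])]
scene stamp [(0.87, [0.78, -0.074, 0.003])]
scene token_tub [(0.85, [0.789, 0.122, 0.002])]
top scraper [(0.57, [0.467, 0.348, 0.05]), (0.54, [0.454, -0.09, 0.016])]
top cradle [(0.97, [0.464, 0.344, 0.057])]
top token1 [(0.67, [0.447, -0.026, 0.015]), (0.58, [0.441, 0.013, 0.018]), (0.52, [0.437, -0.052, 0.013]), (0.48, [0.442, 0.017, 0.017]), (0.43, [0.455, -0.091, 0.017])]
top stack_tall [(0.43, [0.592, 0.094, 0.045]), (0.17, [0.442, 0.016, 0.02])]
top stack_short [(0.71, [0.578, -0.151, 0.044]), (0.17, [0.593, 0.093, 0.046])]
top calculator [(0.98, [0.53, -0.334, 0.001])]
top mug [(0.69, [0.726, 0.267, 0.0])]
top wrapped_roll [(0.68, [0.699, -0.25, -0.001])]
top stamp [(0.54, [0.775, -0.072, 0.001])]
top token_tub [(0.92, [0.79, 0.119, -0.003])]
```

View pics/scene18z.png

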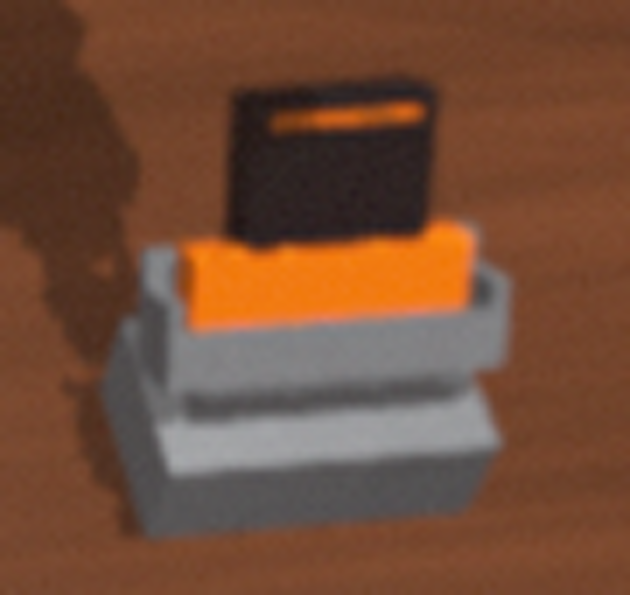

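View pics/scene18.png

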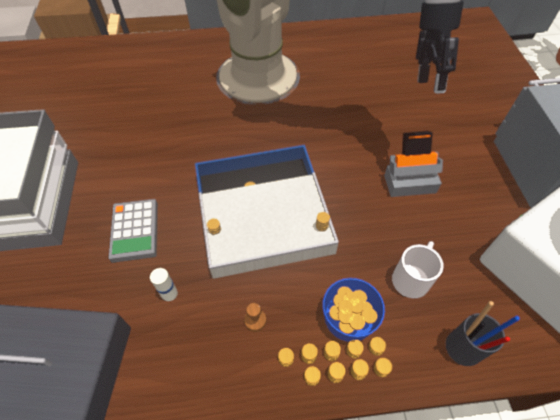

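View pics/top18.png

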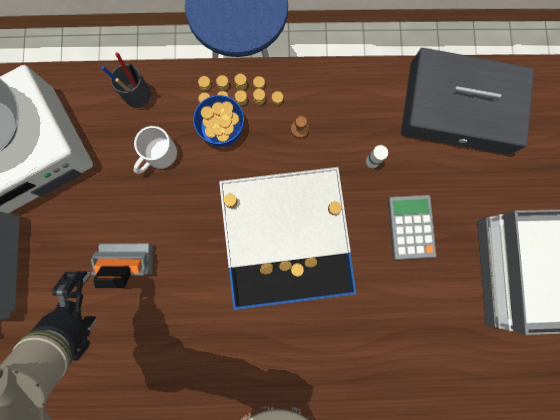

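```bash
python3 -c "
from plant import arm
print(arm.sign_off())"
```

```text
the job is handed in; nothing more can be done
None
```

I took the scraper from its rest and wiped all five tokens into the trough in two passes. I then put it back in the rest, backed the arm off, and handed the job in at about 36 s of the 64 s allowed; no verdict is reported.

**Last checks**
- **Board:** clear of loose tokens in both the scene and top pictures.
- **Tokens:** the top-view network reported all five in the trough at heights of 13–18 mm. Two overlap in one pile and some lean against the board face. Only four show as separate shapes from above; I confirmed the fifth by its double edge in a wrist picture.
- **Scraper:** it looks the same in its rest as in the starting scene picture. The tool was within about 1 mm of the original grasp pose when I released it.
- **Stacks and other things:** the two stacks and the five bystanders were found within a few mm of where they started, which is about the networks' own error.
- **Robot:** the gripper was open and clear of everything.

**What did not go as planned**
- **First approach to the rest:** it ran the last joint close to its limit, so I backed off and gripped with a half turn of the wrist. The scraper was wiped the other way round and turned back before it was put away.
- **Scene view of the tokens:** one of the two scene-camera token reports on the station was the short stack. I went by the top and wrist pictures for the token count.

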